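# Refill the soap-nut jar and bring it to the front

### The job

Pour all five soap nuts from the steel tumbler into the open jar on the rotating caddy, and stand the empty tumbler upright on the ledge again. After that, turn the caddy until the open jar is at the front, right over the grey tongue of its base, and finish with the gripper still holding the turntable, so that it stays still. Leave everything else on the ledge where it is.

Things in the scene. Friction and masses are not known exactly. Their poses are not given: they have to be found in the camera images.
- cup: The plain steel tumbler without a handle, straight-sided and open on top, holding the five soap nuts at the start: outer diameter 60, height 70, wall 3, bottom 4 thick, about 120 g empty. This origin is the centre of its underside, z up out of the mouth. It may be taken from above across its outside, upright or with the gripper leaning.
- cup_mid (a point): Centre of the same tumbler, half-way up (35 above its underside); axes as the tumbler's.
- caddy: The fixed round base of the rotating caddy. Origin at the centre of its underside on the ledge, on the vertical turning axis. Its -x axis is the caddy's FRONT: a flat grey tongue (24 wide, 12 high) sticks out there from under the turntable and shows the front. The whole caddy may stand somewhat turned on the ledge.
- tongue_tip (a point): End of that front tongue, 150 from the turning axis, 12 above the ledge.
- turntable (a joint): Angle of the wooden turntable on its base, rad, growing counter-clockwise seen from above; 0 when the open jar stands straight over the front tongue. It turns freely both ways with a light friction (about 0.06 N m) and stays where it is left. Disc 230 across, its top 32 above the ledge; it carries four jars with their centres 68 from the axis, a quarter turn apart. Starts between 0.9 and 2.4.
- jar_mouth (a point): Centre of the mouth of the only OPEN jar on the turntable, white ceramic, outer diameter 84, inner diameter 76, rim 90 above the ledge, inside 54 deep. The other three jars are narrower, closed with lids, tops 80 to 90 above the ledge. Axes turn with the turntable, z up.
- knob (a point): Centre of the round wooden knob on top of the post in the middle of the turntable (fixed to it, on the turning axis), to turn it by: diameter 36, from 102 to 144 above the ledge; this point is 123 above the ledge. Can be gripped from above at any yaw. Nothing else on the caddy is higher than 90 above the ledge.
- nut1: One of the five soap nuts: brown ball, diameter 18, 10 g; origin at its centre. Rolls easily.
- nut2: One of the five soap nuts: brown ball, diameter 18, 10 g; origin at its centre. Rolls easily.
- nut3: One of the five soap nuts: brown ball, diameter 18, 10 g; origin at its centre. Rolls easily.
- nut4: One of the five soap nuts: brown ball, diameter 18, 10 g; origin at its centre. Rolls easily.
- nut5: One of the five soap nuts: brown ball, diameter 18, 10 g; origin at its centre. Rolls easily.
- soap_dish: Bystander: white soap dish 110 x 80 x 22 with a bar of soap in it, 28 high in all (mm). Origin at the centre of its underside.
- mug: Bystander: steel mug, 80 across, 90 high, with a side handle (mm). Origin at the centre of its underside. The handle is on its +y side.
- brush_holder: Bystander: round wooden toothbrush holder, 68 across, 95 high, two brushes standing up to 185 (mm). Origin at the centre of its underside.
- comb: Bystander: blue plastic comb lying flat, 150 long, 35 wide, 6 high (mm). Origin at the centre of its underside.
- nail_brush: Bystander: wooden nail brush, bristles down, 90 x 38 x 28 (mm). Origin at the centre of its underside.
- oil_bottle: Bystander: closed amber glass bottle, 52 across, 140 high (mm). Origin at the centre of its underside.
- pumice: Bystander: grey pumice stone 85 x 50 x 30 (mm). Origin at the centre of its underside.
There are look-alikes about, which are no part of the job. Leave any green, pink or yellow look-alike of the cup alone.

How it is judged (in metres and radians):
On the way, in this order (a step that is already met when the one before it is completed fails the run):
1. all five soap nuts have been poured into the open jar (horizontal distance between each of nut1, nut2, nut3, nut4, nut5 and jar_mouth below 0.036 m and z of each of nut1, nut2, nut3, nut4, nut5 in the frame of jar_mouth below 0 m), for 0.2 s.
2. the tumbler stands upright on the ledge, let go (angle between cup_mid's own z axis and vertical below 0.1 rad and height (world z) of cup_mid below 0.042 m and contact force between the fingers and cup below 0.1 N), for 0.2 s.
3. the turntable is turned so that the open jar is over the front tongue (y of jar_mouth in the frame of caddy between -0.01 and 0.01 m and x of jar_mouth in the frame of caddy below 0 m), for 0.2 s.
At the end, for the whole second after the job is handed in: All five nuts are inside the open jar; the tumbler stands upright on the ledge (within 6 degrees), let go; the open jar's centre is within 10 mm of the tongue's centre line, at the front; the turntable is still (under 0.08 rad/s) and the fingers hold it with over 1.5 N (all of step 1 and all of step 2 and all of step 3 and contact force between the fingers and turntable above 1.5 N and velocity of joint turntable between -0.08 and 0.08 rad/s); the arm keeps its last pose, push and grip.
It fails at once if another thing on the ledge is moved more than 30 mm (distance of any of soap_dish, mug, brush_holder, comb, nail_brush, oil_bottle, pumice from where it was at the start of the episode above 0.03 m).
It also fails if it takes over 64 s, if anything falls off the work surface, if the arm or the gripper's body presses on something with over 40 N, if the wrist force passes 120 N, or if a joint passes its speed limit or range.

### The arm

A 6-joint arm with a two-finger parallel gripper is mounted at the origin on the work surface. World frame = base frame: x ahead of the robot, y to its left, z up, the work surface at z = 0. Lengths are in m, angles in degrees, forces in N, time in s.
With the tool pointing down it reaches from about 0.275 to 0.75 m from the base axis. Payload 10.2 kg.
Tool frame: the origin (TCP) lies between the finger pads; the fingertips stand 8 mm ahead of it and the grasp point (between the pads) lies 11 mm behind it; z points along the fingers, y is the direction in which the jaws open and shut (so a half turn about z gives the same grasp; the last joint's range is limited). The gripper opens to 88 mm and grips with 3 to 60 N. Pads are 18 mm wide; open, the fingers measure 123 mm over their backs; the gripper's body (75 mm by 187 mm) begins 45 mm behind the grasp point.
Start: joints at [50.512, 17.928, 85.812, -0, 76.261, -12.8], TCP at [0.236, 0.469, 0.247] pointing down, gripper open.
Joint ranges: [-168.41, 168.41], [-55.51, 124.54], [10.69, 146.95], [-70.63, 250.63], [1, 178], [-165.06, 165.06]. Speed limits (degrees/s): [136.94, 136.94, 172.46, 180, 180, 180].

### API

Orientations are given as a 3x3 rotation matrix whose columns are the frame's x, y, z axes.
In Python, from station import ctrl gives the robot as it stands. The module is installed in compiled form; this text tells all that it offers.
- The arm moves only by the tool step_arm, never from a script. Its arguments are lists of equal length, an entry for each row: "linear": the shift along the tool's x, y, z in mm, a list of three; "rot": the turn, a rotation vector about the tool's x, y, z in degrees, a list of three; "grip": the opening in per cent of the stroke, from 0 (shut) to 100 (fully open). A call has 1 to 5 rows; each row shifts and turns the commanded pose from where the row before left it, along the tool's axes as they then stand; what a row does not reach is not made up. A row lasts 1/8 s, in which the tool goes at most 62.5 mm and 10.7 degrees, less where a joint would pass 70% of its speed; a pose out of reach is approached as far as the arm can. A call with a gripper value outside its range is refused whole. The fingers move at their own pace and stop on an object; the grip force is fixed at half the most. Time passes only in rows, so rows that do not move let the fingers close. It gives the time, the measured TCP pose, the force and the opening at its end, in the units of the state.
- ctrl.get_obs(): the state, without advancing time (a new reading comes with each control period).
- ctrl.camera(name): name is "side" or "top" or "wrist"; returns (picture, depth): 480x640x3 uint8, red, green, blue; 480x640 float32, m along the optical axis (not along the pixel's ray), 0 where there is no reading.
- ctrl.camera_info(name): a dict with "vfov" (degrees; the focal length in pixels is half the picture's height over the tangent of half this angle, whatever the lens; pixels are square), "cx", "cy" (the principal point, pixels), "T" (4x4, takes a point from camera to world coordinates); the wrist camera has in their place "tool_from_camera" (4x4, takes a point from camera to tool coordinates, whose origin is the TCP and whose axes are the flange's). Camera axes: x right, y down, z forward; pixel columns grow to the right and rows downward; lengths in m; the calibration is good to about 2 mm. A picture is of the moment at which its call begins: read the wrist's pose just before it. camera_info takes no time and is no camera call.
- ctrl.close_job(): hands the job in, once; it reports no verdict.
The state is a dict: "time": time; "joints": joint angles; "qvel": joint speeds; "joint_efforts": joint torques, N m; "tcp_pos": TCP position; "orientation": TCP orientation; "force": force on the tool from outside, world axes, zero at the start; "ft_torque": the same for the moment, N m; "opening": opening from 0.0 (shut) to 1.0 (fully open).
Only numpy, scipy, OpenCV 4.12 (cv2) and the standard library are available. Lean on these libraries where they do the work, as an engineer would, in place of code of your own. Each camera call takes 0.05 s, during which the arm holds its last target.

## Working session

There is one attempt and no reset: what is moved stays moved. The work goes in short steps, Python scripts to look and compute and a tool call to move; the robot and the scene stay as the last step left them, time stands still between calls to the robot, and variables do not carry over. Pictures are saved under pics/ and viewed, and the job is handed in when it is done.

Besides the shell and the picture viewer there is one more tool, called after "Emit:" by a JSON object that holds its "method" and its "body", one argument or row to a line. step_arm: Moves the arm, as the interface text tells. Its arguments: {"type":"object","properties":{"linear":{"type":"array"},"rot":{"type":"array"},"grip":{"type":"array"}},"required":["linear","rot","grip"]}

```bash
mkdir -p pics; cat > h.py <<'E'
import numpy as np, cv2
from station import ctrl
def snap(name,tag):
    o=ctrl.get_obs(); p,d=ctrl.camera(name)
    cv2.imwrite(f'pics/{tag}.png',p[:,:,::-1]); np.savez(f'pics/{tag}.npz',p=p,d=d,pos=o['tcp_pos'],R=o['orientation'])
    return p,d
def cam(name,tag=None):
    i=ctrl.camera_info(name); f=240/np.tan(np.radians(i['vfov']/2))
    if 'T' in i: T=np.array(i['T'])
    else:
        z=np.load(f'pics/{tag}.npz'); W=np.eye(4); W[:3,:3]=z['R']; W[:3,3]=z['pos']; T=W@np.array(i['tool_from_camera'])
    return f,i['cx'],i['cy'],T
def pts(name,tag):
    f,cx,cy,T=cam(name,tag); d=np.load(f'pics/{tag}.npz')['d']
    v,u=np.mgrid[:480,:640]; c=np.stack([(u-cx)/f*d,(v-cy)/f*d,d],-1)
    w=c@T[:3,:3].T+T[:3,3]; w[d==0]=np.nan; return w
def ray(name,tag,u,v,z):
    f,cx,cy,T=cam(name,tag); r=T[:3,:3]@np.array([(u-cx)/f,(v-cy)/f,1]); return T[:3,3]+r*(z-T[2,3])/r[2]
E
python3 - <<'E'
from h import *
for n in ['top','side','wrist']: snap(n,n+'0')
for n in ['top','side','wrist']: print(n,ctrl.camera_info(n))
o=ctrl.get_obs(); print(o)
E
```

```text
top {'vfov': 51.01944646960441, 'cx': 319.40559320015365, 'cy': 246.57160039435706, 'T': array([[ 0.02419938, -0.99826787,  0.05362508,  0.51999826],
       [-0.99969032, -0.02385286,  0.00709256, -0.02100216],
       [-0.00580117, -0.05378011, -0.99853595,  1.14626164],
       [ 0.        ,  0.        ,  0.        ,  1.        ]])}
side {'vfov': 54.67204394468459, 'cx': 320.9867485898565, 'cy': 236.36803350613778, 'T': array([[ 0.83330654, -0.25037446,  0.49286189,  0.04037585],
       [-0.55242545, -0.41045062,  0.72550425, -0.78508748],
       [ 0.02064774, -0.87683688, -0.48034441,  0.63972651],
       [ 0.        ,  0.        ,  0.        ,  1.        ]])}
wrist {'vfov': 65.40615040060351, 'cx': 318.52678840134473, 'cy': 237.00964702843868, 'tool_from_camera': array([[ 4.11485247e-04, -9.51252778e-01, -3.08412033e-01,
         7.92039878e-02],
       [ 9.99999682e-01,  6.02150219e-04, -5.23040399e-04,
         4.49388157e-04],
       [ 6.83254006e-04, -3.08411720e-01,  9.51252724e-01,
        -1.38052830e-01],
       [ 0.00000000e+00,  0.00000000e+00,  0.00000000e+00,
         1.00000000e+00]])}
{'time': 0.15, 'joints': array([ 5.05118078e+01,  1.79513909e+01,  8.58403110e+01,  1.23807555e-03,
        7.62613042e+01, -1.27982648e+01]), 'qvel': array([ 0.04767312, -0.06085173, -0.14527897,  0.05844691, -0.08617847,
       -0.07772852]), 'joint_efforts': array([ 1.97124507e-03, -4.02297592e+01, -2.52317834e+01,  6.94880239e-02,
        3.43598798e-02, -9.03765135e-05]), 'tcp_pos': array([0.2357004 , 0.46894032, 0.246323  ]), 'orientation': array([[-8.93447987e-01,  4.49166261e-01, -6.04507328e-04],
       [ 4.49166611e-01,  8.93447740e-01, -7.00626281e-04],
       [ 2.25398020e-04, -8.97497648e-04, -9.99999572e-01]]), 'force': array([ 0.29371358, -0.38779994, -0.31682376]), 'ft_torque': array([ 0.00342952, -0.02615628,  0.03921386]), 'opening': 1.0009676825608034}
```

View pics/top0.png

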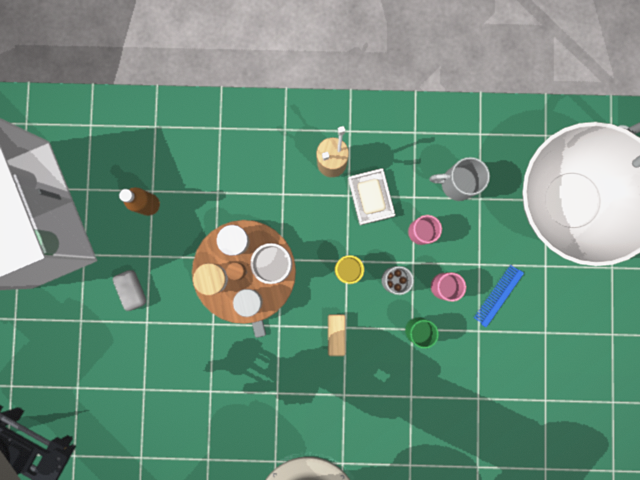

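View pics/side0.png

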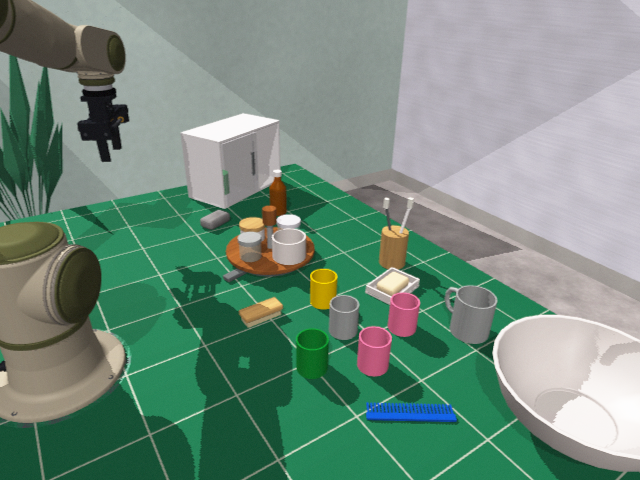

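```bash
python3 - <<'E'
from h import *
w=pts('top','top0')
p=np.load('pics/top0.npz')['p']
def rim(name,u,v,zlo,zhi,r=30):
    m=np.zeros((480,640),bool); m[v-r:v+r,u-r:u+r]=1
    z=w[...,2]; m&=(z>zlo)&(z<zhi); q=w[m]
    (c,rad)=cv2.minEnclosingCircle(q[:,:2].astype(np.float32).reshape(-1,1,2)); print(name,len(q),np.round(c,4),round(rad,4),np.round(np.median(q[:,2]),4))
for n,u,v in [('cup',398,281),('pinkB',449,287),('yellow',349,269),('green',423,333),('pinkA',425,230)]: rim(n,u,v,.06,.08)
rim('jar',271,264,.083,.097)
rim('knob',236,271,.135,.155,15)
rim('l1',231,240,.07,.1,20);rim('l2',208,279,.07,.1,20);rim('l3',246,302,.07,.1,20)
rim('disc',244,272,.025,.04,60)
rim('nail',337,335,.02,.035)
for uv in [(258,330),(255,336),(262,335),(258,326)]: print(uv,w[uv[1],uv[0]])
h=cv2.cvtColor(p,cv2.COLOR_RGB2HSV)
c=p[180:340,180:480]; cv2.imwrite('pics/topc.png',cv2.resize(c[:,:,::-1],(800,427),interpolation=cv2.INTER_CUBIC))
E
```

```text
cup 150 [ 0.5101 -0.1843] 0.0302 0.071
pinkB 189 [ 0.4997 -0.2959] 0.0305 0.0702
yellow 127 [ 0.5311 -0.0784] 0.0299 0.0716
green 172 [ 0.3983 -0.239 ] 0.0305 0.0706
pinkA 175 [ 0.6219 -0.2429] 0.0303 0.0702
jar 417 [0.5387 0.1172] 0.0702 0.0906
knob 259 [0.5216 0.1539] 0.018 0.1452
l1 721 [0.5866 0.1721] 0.0323 0.0893
l2 812 [0.5038 0.2193] 0.034 0.0816
l3 608 [0.4681 0.1279] 0.0432 0.0913
disc 5317 [0.5215 0.1544] 0.1151 0.0339
nail 734 [ 0.3863 -0.0556] 0.0472 0.0295
(258, 330) [0.39102595 0.11949458 0.01640853]
(255, 336) [0.3769666  0.12641586 0.01150499]
(262, 335) [0.37990492 0.11049283 0.01414533]
(258, 326) [0.39969616 0.11998862 0.01463204]
```

View pics/topc.png

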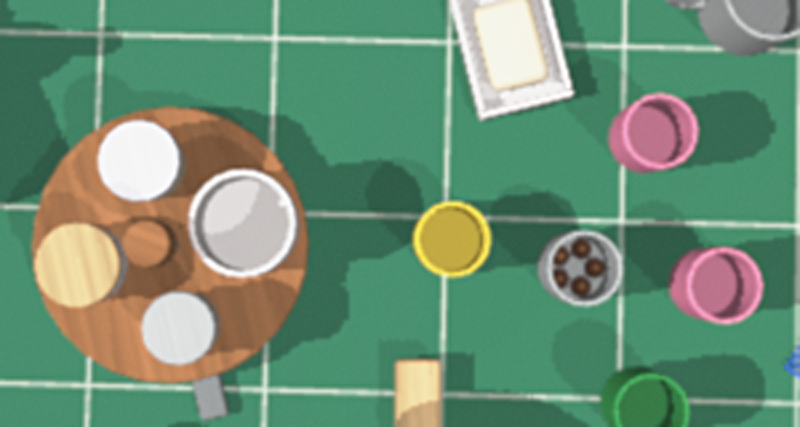

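Emit:
{"method": "step_arm", "body": {
  "linear": [
    [0,0,0],
    [0,0,0],
    [0,0,0],
    [-20,-50,0],
    [-20,-50,0]
  ],
  "rot": [
    [0,0,-8.9],
    [0,0,-8.9],
    [0,0,-8.9],
    [0,0,0],
    [0,0,0]
  ],
  "grip": [100,100,100,100,100]
}}

```text
time: 0.78
tcp_pos: [0.2759, 0.3679, 0.2463]
orientation: [[-1.0, -0.002, -0.0], [-0.002, 1.0, -0.0], [0.0, -0.0, -1.0]]
force: [0.9, 0.8, 0.3]
opening: 1.001
```

```bash
cat >> h.py <<'E'
import json
def log():
    o=ctrl.get_obs(); open('log.jsonl','a').write(json.dumps([list(o['joints']),list(o['tcp_pos']),np.array(o['orientation']).tolist()])+'\n')
    np.set_printoptions(precision=4,suppress=True)
    print(round(o['time'],2),o['joints'],o['tcp_pos'],'\n',o['orientation'],o['opening'],o['force'])
E
python3 -c "
from h import *
open('log.jsonl','a').write(json.dumps([[50.5118,17.9514,85.8403,0.0012,76.2613,-12.7983],[0.2357004,0.46894032,0.246323],[[-.893447987,.449166261,-.000604507],[.449166611,.893447740,-.000700626],[.000225398,-.000897498,-.999999572]]])+'\n')
log()"
```

```text
0.78 [ 38.4839   9.6989  96.4012  -0.0076  73.9337 -51.6068] [0.2759 0.3679 0.2463] 
 [[-1.     -0.0016 -0.0004]
 [-0.0016  1.     -0.0005]
 [ 0.0004 -0.0005 -1.    ]] 1.0006988923370337 [0.8733 0.7516 0.2537]
```

Emit:
{"method": "step_arm", "body": {
  "linear": [
    [-30,-54,0],
    [-30,-54,0],
    [-30,-54,0],
    [-30,-54,0],
    [-30,-54,0]
  ],
  "rot": [
    [0,0,0],
    [0,0,0],
    [0,0,0],
    [0,0,0],
    [0,0,0]
  ],
  "grip": [100,100,100,100,100]
}}

```text
time: 1.4
tcp_pos: [0.4265, 0.0972, 0.2468]
orientation: [[-1.0, -0.0, 0.0], [-0.0, 1.0, 0.0], [-0.0, 0.0, -1.0]]
force: [-0.5, 0.9, 1.5]
opening: 0.996
```

```bash
python3 -c "
from h import *
log()"
```

```text
1.4 [ -2.5882   6.7534  99.7779   0.0081  73.4553 -92.5919] [0.4265 0.0972 0.2468] 
 [[-1.     -0.      0.0002]
 [-0.      1.      0.0001]
 [-0.0002  0.0001 -1.    ]] 0.9964988217071946 [-0.5241  0.8698  1.4613]
```

Emit:
{"method": "step_arm", "body": {
  "linear": [
    [-30,-54,0],
    [-30,-54,0],
    [-25,-54,0],
    [0,-54,0],
    [0,-54,0]
  ],
  "rot": [
    [0,0,0],
    [0,0,0],
    [0,0,0],
    [0,0,0],
    [0,10,0]
  ],
  "grip": [100,100,100,100,100]
}}

```text
time: 2.02
tcp_pos: [0.5096, -0.1725, 0.2472]
orientation: [[-0.984, 0.001, -0.177], [0.001, 1.0, 0.001], [0.177, 0.0, -0.984]]
force: [0.9, -0.6, 0.2]
opening: 0.999
```

```bash
python3 -c "
from h import *
log()"
```

```text
2.02 [ -28.9642   24.8672   76.4425   -4.8992   87.6681 -118.3253] [ 0.5096 -0.1725  0.2472] 
 [[-0.9842  0.001  -0.1772]
 [ 0.0009  1.      0.0006]
 [ 0.1772  0.0004 -0.9842]] 0.998683686779542 [ 0.9388 -0.5596  0.1514]
```

Emit:
{"method": "step_arm", "body": {
  "linear": [
    [0,0,0],
    [0,0,0],
    [0,0,0]
  ],
  "rot": [
    [0,10,0],
    [0,10,0],
    [0,10,0]
  ],
  "grip": [100,100,100]
}}

```text
time: 2.4
tcp_pos: [0.5111, -0.171, 0.2468]
orientation: [[-0.763, 0.0, -0.647], [0.0, 1.0, -0.0], [0.647, -0.0, -0.763]]
force: [-0.5, -0.8, 0.1]
opening: 1.0
```

```bash
python3 -c "
from h import *
log();snap('wrist','w1')"
```

```text
2.4 [ -24.1246   41.5758   57.3118  -17.3838  117.7432 -117.1212] [ 0.5111 -0.171   0.2468] 
 [[-0.7626  0.0003 -0.6469]
 [ 0.0005  1.     -0.    ]
 [ 0.6469 -0.0003 -0.7626]] 1.000484190580699 [-0.4643 -0.8253  0.0985]
```

View pics/w1.png

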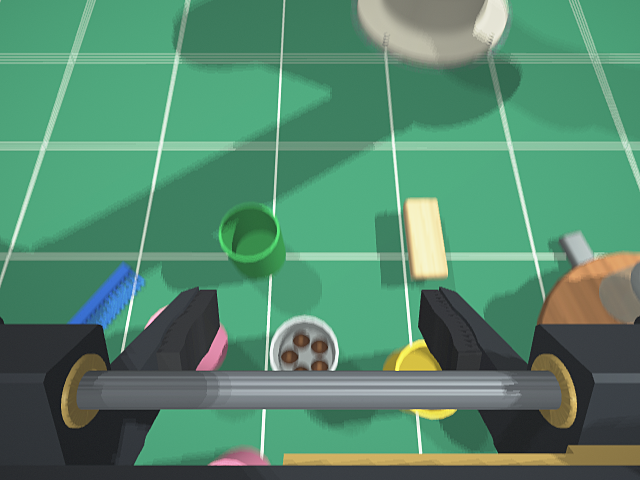

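```bash
cat >> h.py <<'E'
from scipy.optimize import least_squares
from scipy.spatial.transform import Rotation as Ro
rd=np.radians
def fk(q,p):
    a1,d1,off,L1,e,L2,D=p; q=rd(q)
    R1=Ro.from_euler('z',q[0]); R2=R1*Ro.from_euler('y',q[1]); R3=R2*Ro.from_euler('y',q[2])
    R4=R3*Ro.from_euler('z',q[3]); R5=R4*Ro.from_euler('y',q[4]); R6=R5*Ro.from_euler('z',q[5])
    x=R1.apply([a1,off,d1])+R2.apply([0,0,L1])+R3.apply([e,0,L2])+R6.apply([0,0,D])
    return x,R6
def fit():
    L=[json.loads(l) for l in open('log.jsonl')]
    def res(p):
        r=[]
        for q,x,R in L: r+=list(fk(q,p)[0]-x)
        return np.array(r)
    s=least_squares(res,[0,.3,.116,.4,0,.35,.25]); 
    C=[(fk(q,s.x)[1].inv()*Ro.from_matrix(R)).as_rotvec(degrees=True) for q,x,R in L]
    return s.x,res(s.x),C
LO=np.array([-168.41,-55.51,10.69,-70.63,1,-165.06]);HI=np.array([168.41,124.54,146.95,250.63,178,165.06])
def ik(x,R,p,C,q0):
    Rt=Ro.from_matrix(R)*C.inv()
    def f(q):
        xx,RR=fk(q,p); return np.r_[(xx-x)*10,(RR.inv()*Rt).as_rotvec()]
    s=least_squares(f,np.clip(q0,LO+.1,HI-.1),bounds=(LO,HI)); return s.x,np.abs(s.fun).max()
E
python3 - <<'E'
from h import *
p,r,C=fit(); print(p,np.abs(r).max()); [print(c) for c in C]
E
```

```text
[2.03478307e-08 2.01300148e-01 1.16300045e-01 4.38900006e-01
 3.90001379e-02 3.97499990e-01 2.39874020e-01] 1.9160155922959277e-07
[-3.11645196e-05  2.75794401e-05  9.00000365e+01]
[-2.12824959e-14 -4.81952453e-15  9.00000000e+01]
[-1.26525456e-14 -7.08266562e-15  9.00000000e+01]
[ 1.41308321e-14 -2.30385002e-14  9.00000000e+01]
[ 3.17943723e-14 -1.83862963e-14  9.00000000e+01]
```

```bash
cat >> h.py <<'E'
def toolR(phi,yaw=0):
    f=rd(phi); R=np.array([[-np.cos(f),0,-np.sin(f)],[0,1,0],[np.sin(f),0,-np.cos(f)]]); return Ro.from_euler('z',yaw,degrees=True).as_matrix()@R
PK=np.array([0,.2013,.1163,.4389,.039,.3975,.239874]); CK=Ro.from_euler('z',90,degrees=True)
E
python3 - <<'E'
from h import *
np.set_printoptions(precision=1,suppress=True)
def tr(G,phi,q,yaw=0):
    R=toolR(phi,yaw); return ik(np.array(G)+.011*R[:,2],R,PK,CK,q)
q0=[-24,41,57,-17,117,-117]
for lean in (35,40,45):
    q=q0
    for z in (.25,.15,.048):
        q,e=tr([.51,-.184,z],lean,q); print('grasp',lean,z,q,round(e,4))
for yaw in (0,20,-20,40):
  q,e=tr([.51,-.15,.24],40,q0); print('yaw',yaw)
  for phi in range(40,-90,-10):
    q,e=tr([.555,.09,.18],phi,q,yaw); print(phi,q,round(e,4))
E
```

```text
grasp 35 0.25 [ -26.    38.4   61.7  -15.7  111.3 -117.7] 0.0
grasp 35 0.15 [ -26.    43.4   68.2  -14.8  100.2 -114.5] 0.0
grasp 35 0.048 [ -26.    50.8   71.1  -14.6   90.3 -111.9] 0.0
grasp 40 0.25 [ -25.5   41.    59.   -17.9  116.  -118.1] 0.0
grasp 40 0.15 [ -25.5   46.1   65.2  -16.6  105.3 -114.5] 0.0
grasp 40 0.048 [ -25.5   53.5   67.7  -16.1   95.7 -111.7] 0.0
grasp 45 0.25 [ -24.9   43.5   56.5  -20.2  120.5 -118.8] 0.0
grasp 45 0.15 [ -24.9   48.7   62.3  -18.5  110.2 -114.8] 0.0
grasp 45 0.048 [ -24.9   56.2   64.4  -17.7  101.1 -111.7] 0.0
yaw 0
40 [ -2.2  47.7  57.4  -1.5 114.9 -92.3] 0.0
30 [ -2.3  42.2  64.1  -1.2 103.8 -92.2] 0.0
20 [ -2.4  36.7  71.   -0.8  92.3 -92.3] 0.0
10 [ -2.5  31.4  78.2  -0.4  80.3 -92.4] 0.0
0 [ -2.7  26.5  85.5  -0.   68.  -92.7] 0.0
-10 [ -2.9  22.2  92.7   0.6  55.2 -93.2] 0.0
-20 [ -3.2  18.5  99.7   1.6  41.8 -94.2] 0.0
-30 [ -3.4  15.8 106.5   3.7  27.8 -96.3] 0.0
-40 [  -3.7   14.3  112.9   10.6   13.1 -103.2] 0.0
-50 [  -3.6   14.1  117.3   72.8    2.2 -165.1] 0.0366
-60 [  -3.    14.   117.1   73.3    1.  -165.1] 0.1987
-70 [  -3
[... 1392 characters left out ...]
 ] 0.557
yaw 40
40 [   5.8   45.7   61.2  -22.2  106.6 -124.2] 0.0
30 [   4.2   40.6   66.9  -17.2   97.3 -124.3] 0.0
20 [   2.2   35.6   72.9  -12.1   87.6 -125.5] 0.0
10 [  -0.1   30.9   79.1   -6.6   77.8 -128.2] 0.0
0 [  -2.7   26.5   85.5   -0.    68.  -132.7] 0.0
-10 [  -5.7   22.8   91.7    8.4   58.7 -139.6] 0.0
-20 [  -9.    19.8   97.8   19.5   50.6 -149.9] 0.0
-30 [ -12.4   17.8  103.7   34.4   44.5 -164.3] 0.0
-40 [ -12.7   16.9  105.8   39.4   41.3 -165.1] 0.1159
-50 [ -12.7   16.2  107.4   43.6   38.7 -165.1] 0.2425
-60 [ -12.8   15.5  108.8   47.8   36.7 -165.1] 0.3722
-70 [ -12.9   15.   109.9   51.9   35.3 -165.1] 0.5029
-80 [ -13.2   14.5  110.9   56.2   34.5 -165.1] 0.6329
```

```bash
cat > s.py <<'E'
from h import *
np.set_printoptions(precision=0,suppress=True,linewidth=150)
rng=np.random.default_rng(0)
def tr(G,phi,q,yaw=0):
    R=toolR(phi,yaw); return ik(np.array(G)+.011*R[:,2],R,PK,CK,q)
J=np.array([.5397,.0885])
for yaw in range(0,360,30):
  d=-np.array([np.cos(rd(yaw)),np.sin(rd(yaw))]) # pour direction (tilt decreasing phi)
  G=np.r_[J-.02*d,.18]
  sols=[]
  for k in range(14):
    q0=rng.uniform(LO,HI) ; q0[0]=rng.uniform(-40,40);q0[1]=30;q0[2]=80
    q,e=tr(G,-70,q0,yaw)
    if e<1e-3 and not any(np.abs(q-s).max()<3 for s in sols): sols.append(q)
  for s in sols:
    q=s; mj=0; 
    for phi in range(-60,70,10):
        qn,e=tr(G,phi,q,yaw)
        if e>1e-3: break
        mj=max(mj,np.abs(qn-q).max()); q=qn
    print(yaw,s,'back to',phi,q,'maxjump',round(mj))
E
python3 s.py
```

```text
0 [ -5.  20. 127. 173.  37.  94.] back to -40 [ -4.  15. 118. 130.   4. 137.] maxjump 38
30 [-20.  22. 124. 114.  51. 123.] back to -40 [-15.  16. 116.  78.  34. 161.] maxjump 22
60 [-25.  28. 112.  80.  72. 132.] back to -30 [-17.  21. 104.  49.  56. 165.] maxjump 12
90 [-23.  37.  94.  60.  93. 134.] back to -10 [ -9.  25.  90.  21.  70. 162.] maxjump 10
120 [-18.  46.  76.  44. 114. 128.] back to 20 [  3.  23.  92. -10.  61. 157.] maxjump 10
150 [-10.  54.  61.  25. 131. 114.] back to 40 [  5.  16. 106. -29.  36. 146.] maxjump 14
180 [ -2.  58.  52.  -3. 139.  87.] back to 60 [ -5.  13. 129. 168.  22. -82.] maxjump 127
210 [  6.  57.  55. -32. 132.  59.] back to 60 [-23.  14. 126.  97.  44. -43.] maxjump 25
240 [ 12.  51.  66. -49. 114.  44.] back to 60 [-28.  23. 112.  69.  68. -41.] maxjump 13
270 [ 17.  43.  83. -64.  91.  39.] back to 60 [-26.  34.  92.  51.  90. -44.] maxjump 11
330 [ 10.  25. 117. 239.  45.  56.] back to -60 [ 10.  25. 117. 239.  45.  56.] maxjump 0
```

Emit:
{"method": "step_arm", "body": {
  "linear": [
    [0,0,0],
    [0,0,0],
    [0,0,0],
    [0,0,0],
    [0,0,0]
  ],
  "rot": [
    [0,-10,0],
    [0,-10,0],
    [0,-10,0],
    [0,-10.3,0],
    [0,0,10.6]
  ],
  "grip": [100,100,100,100,100]
}}

```text
time: 3.08
tcp_pos: [0.5097, -0.1707, 0.2478]
orientation: [[-0.982, 0.189, 0.011], [0.189, 0.982, -0.001], [-0.011, 0.001, -1.0]]
force: [-0.4, -0.5, 0.2]
opening: 1.001
```

Emit:
{"method": "step_arm", "body": {
  "linear": [
    [0,0,0],
    [0,0,0],
    [0,0,0],
    [0,0,0],
    [0,0,0]
  ],
  "rot": [
    [0,0,10.6],
    [0,0,10.6],
    [0,0,10.6],
    [0,0,10.6],
    [0,0,10.6]
  ],
  "grip": [100,100,100,100,100]
}}

```text
time: 3.7
tcp_pos: [0.5109, -0.1708, 0.247]
orientation: [[-0.439, 0.899, 0.008], [0.899, 0.439, -0.0], [-0.004, 0.007, -1.0]]
force: [0.3, -0.6, -0.1]
opening: 0.999
```

Emit:
{"method": "step_arm", "body": {
  "linear": [
    [0,0,0],
    [0,0,0],
    [0,0,0],
    [0,0,0],
    [0,0,0]
  ],
  "rot": [
    [0,0,10.6],
    [0,0,10.6],
    [0,0,10.6],
    [0,0,10.6],
    [0,0,10.6]
  ],
  "grip": [100,100,100,100,100]
}}

```text
time: 4.32
tcp_pos: [0.5109, -0.1707, 0.2469]
orientation: [[0.454, 0.891, 0.008], [0.891, -0.454, -0.0], [0.003, 0.007, -1.0]]
force: [-0.2, -0.7, -0.3]
opening: 0.999
```

Emit:
{"method": "step_arm", "body": {
  "linear": [
    [0,0,0],
    [0,0,0],
    [0,0,0],
    [0,0,0],
    [0,0,0]
  ],
  "rot": [
    [0,0,10.6],
    [0,0,10.6],
    [0,0,10.6],
    [0,0,10.6],
    [0,0,10.6]
  ],
  "grip": [100,100,100,100,100]
}}

```text
time: 4.95
tcp_pos: [0.5109, -0.1708, 0.2469]
orientation: [[0.985, 0.174, 0.008], [0.174, -0.985, -0.0], [0.008, 0.002, -1.0]]
force: [1.5, -0.3, -0.7]
opening: 1.008
```

Emit:
{"method": "step_arm", "body": {
  "linear": [
    [-80,0,0],
    [0,0,0]
  ],
  "rot": [
    [0,0,10.4],
    [0,0,0]
  ],
  "grip": [100,100]
}}

```text
time: 5.2
tcp_pos: [0.4469, -0.1819, 0.2462]
orientation: [[1.0, -0.004, 0.006], [-0.004, -1.0, 0.0], [0.006, -0.0, -1.0]]
force: [-0.4, 0.0, 0.8]
opening: 1.001
```

```bash
python3 -c "
from h import *
log();snap('wrist','w2')"
```

```text
5.2 [-36.2035  12.422   93.0914   0.2245  74.2263  53.9638] [ 0.4469 -0.1819  0.2462] 
 [[ 1.     -0.004   0.0059]
 [-0.004  -1.      0.0004]
 [ 0.0059 -0.0004 -1.    ]] 1.0013173108145783 [-0.4157  0.0327  0.8494]
```

View pics/w2.png

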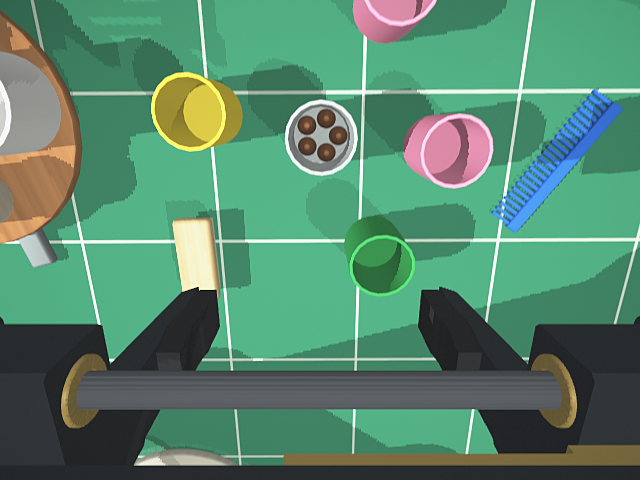

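```bash
python3 - <<'E'
from h import *
w=pts('wrist','w2'); z=w[...,2]
def rim(n,u,v,zlo,zhi,r=45):
    m=np.zeros((480,640),bool); m[max(0,v-r):v+r,max(0,u-r):u+r]=1; m&=(z>zlo)&(z<zhi); q=w[m]
    c,rad=cv2.minEnclosingCircle(q[:,:2].astype(np.float32).reshape(-1,1,2)); print(n,len(q),c,rad)
rim('cup',321,137,.066,.074); rim('green',382,265,.066,.076);rim('yellow',190,112,.066,.076);rim('pinkB',456,150,.066,.076)
print(ray('wrist','w2',321.5,137,.07))
# IK checks
np.set_printoptions(precision=1,suppress=True)
def tr(G,phi,q,yaw=180):
    R=toolR(phi,yaw); return ik(np.array(G)+.011*R[:,2],R,PK,CK,q)
q=[-36,12,93,0,74,54]
for G,phi in [([.42,-.184,.13],20),([.43,-.184,.13],40),([.51,-.184,.048],40),([.51,-.184,.2],40),([.48,-.05,.2],40),([.5,.09,.2],40)]+[([.52,.09,.18],f) for f in range(30,-90,-10)]:
    q,e=tr(G,phi,q); print(G,phi,q,round(e,4))
E
```

```text
cup 880 (0.5107305645942688, -0.18414092063903809) 0.030004769563674927
green 785 (0.398651659488678, -0.23876868188381195) 0.030357250943779945
yellow 1062 (0.5312620401382446, -0.07812319695949554) 0.03021331876516342
pinkB 1013 (0.5000818967819214, -0.2957565188407898) 0.030262086540460587
[ 0.51276954 -0.18476286  0.07      ]
[0.42, -0.184, 0.13] 20 [-45.7  12.  118.1  23.4  38.1  27.2] 0.0
[0.43, -0.184, 0.13] 40 [-53.2  11.4 127.8  67.9  33.8 -19.6] 0.0
[0.51, -0.184, 0.048] 40 [-43.5  29.5 119.1  90.   26.3 -36. ] 0.0
[0.51, -0.184, 0.2] 40 [-43.5  11.  113.4  50.2  35.2   9.5] 0.0
[0.48, -0.05, 0.2] 40 [-28.8   2.2 123.7  46.8  25.1  23.2] 0.0
[0.5, 0.09, 0.2] 40 [ -4.3   5.8 119.7  10.9  14.8  76.1] 0.0
[0.52, 0.09, 0.18] 30 [ -3.7  11.8 111.9   4.2  26.5  83. ] 0.0
[0.52, 0.09, 0.18] 20 [ -3.4  14.5 105.3   1.8  40.3  85.4] 0.0
[0.52, 0.09, 0.18] 10 [-3.2 18.1 98.5  0.7 53.4 86.5] 0.0
[0.52, 0.09, 0.18] 0 [-2.9 22.5 91.6 -0.  65.9 87.1] 0.0
[0.52, 0.09, 0.18] -10 [-2.7 27.3 84.8 -0.5 77.9 87.4] 0.0
[0.52, 0.09, 0.18] -20 [-2.5 32.4 78.2 -0.9 89.3 87.6] 0.0
[0.52, 0.09, 0.18] -30 [ -2.4  37.8  71.8  -1.2 100.4  87.7] 0.0
[0.52, 0.09, 0.18] -40 [ -2.3  43.1  65.9  -1.6 111.   87.7] 0.0
[0.52, 0.09, 0.18] -50 [ -2.2  48.4  60.6  -1.9 121.   87.6] 0.0
[0.52, 0.09, 0.18] -60 [ -2.1  53.4  56.   -2.4 130.6  87.4] 0.0
[0.52, 0.09, 0.18] -70 [ -2.1  58.1  52.4  -3.  139.5  87. ] 0.0
[0.52, 0.09, 0.18] -80 [ -2.   62.2  49.9  -3.7 147.8  86.5] 0.0
```

Emit:
{"method": "step_arm", "body": {
  "linear": [
    [0,0,0],
    [0,0,0],
    [0,0,0],
    [0,0,0],
    [0,0,0]
  ],
  "rot": [
    [0,9,0],
    [0,9,0],
    [0,8,0],
    [0,8.7,0],
    [0,0,0]
  ],
  "grip": [100,100,100,100,100]
}}

```text
time: 5.88
tcp_pos: [0.449, -0.1824, 0.2464]
orientation: [[0.819, -0.002, 0.573], [-0.001, -1.0, -0.001], [0.573, 0.0, -0.819]]
force: [-0.5, 0.0, 0.1]
opening: 0.999
```

```bash
cat >> h.py <<'E'
def go(tgt,phi=None,yaw=180):
    o=ctrl.get_obs(); R=np.array(o['orientation']); d=R.T@(np.array(tgt)-o['tcp_pos'])
    print('lin mm',d*1000, 'phi',np.degrees(np.arctan2(-R[2,0]*-1,-R[2,2])))
    if phi is not None: print('rot',(Ro.from_matrix(R).inv()*Ro.from_matrix(toolR(phi,yaw))).as_rotvec(degrees=True))
def gp(G,phi,yaw=180): return np.array(G)+.011*toolR(phi,yaw)[:,2]
E
python3 -c "
from h import *
log(); go(gp([.442,-.1844,.146],35),35); go(gp([.5107,-.1844,.048],35))"
```

```text
5.88 [-49.1183  -0.7422 114.7315  35.9836  47.4254  20.4967] [ 0.449  -0.1824  0.2464] 
 [[ 0.8195 -0.0016  0.5731]
 [-0.0012 -1.     -0.001 ]
 [ 0.5731  0.0001 -0.8195]] 0.999107366271921 [-0.498   0.0089  0.0601]
lin mm [-63.2403   1.9859  89.2266] phi 34.96801871080783
rot [ 0.056   0.032  -0.0703]
lin mm [-63.1083   1.8687 208.9081] phi 34.96801871080783
```

Emit:
{"method": "step_arm", "body": {
  "linear": [
    [-21,1,30],
    [-21,1,30],
    [-21,0,29],
    [0,0,0]
  ],
  "rot": [
    [0,0,0],
    [0,0,0],
    [0,0,0],
    [0,0,0]
  ],
  "grip": [100,100,100,100]
}}

```text
time: 6.38
tcp_pos: [0.4493, -0.1836, 0.1361]
orientation: [[0.821, 0.002, 0.571], [-0.0, -1.0, 0.004], [0.571, -0.003, -0.821]]
force: [0.7, -0.9, 1.0]
opening: 1.0
```

```bash
python3 -c "
from h import *
log(); go(gp([.5107,-.1844,.048],35),35)
snap('side','s3');snap('wrist','w3')"
```

```text
6.38 [-49.2555  10.4677 122.5656  51.3209  33.8378   0.2616] [ 0.4493 -0.1836  0.1361] 
 [[ 0.8212  0.0019  0.5706]
 [-0.0003 -1.      0.0037]
 [ 0.5706 -0.0032 -0.8212]] 1.0003261089215536 [ 0.6612 -0.8519  0.9512]
lin mm [  0.1656   1.2372 118.4102] phi 34.79362300683508
rot [-0.2098  0.2065 -0.0165]
```

View pics/s3.png

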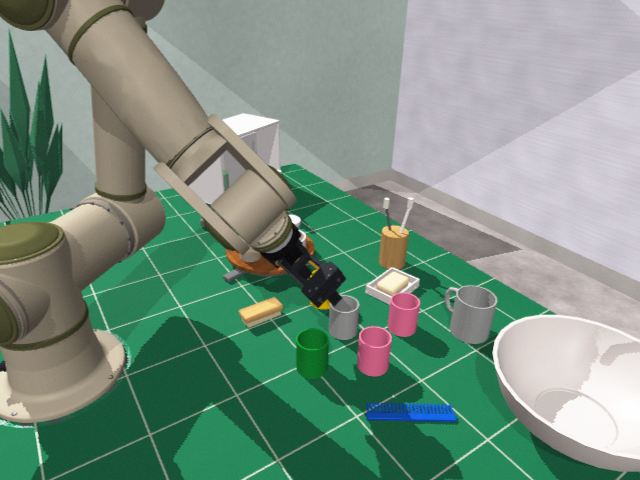

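View pics/w3.png

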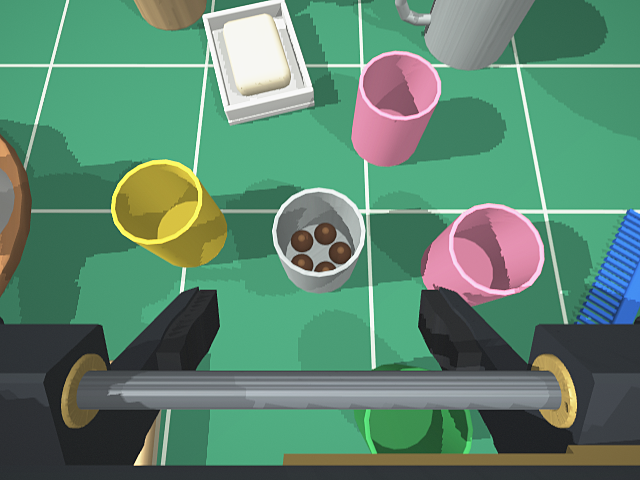

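Emit:
{"method": "step_arm", "body": {
  "linear": [
    [0,1,30],
    [0,0,30],
    [0,0,30],
    [0,0,28],
    [0,0,0]
  ],
  "rot": [
    [0,0,0],
    [0,0,0],
    [0,0,0],
    [0,0,0],
    [0,0,0]
  ],
  "grip": [100,100,100,100,100]
}}

```text
time: 7.1
tcp_pos: [0.5178, -0.1851, 0.0413]
orientation: [[0.819, 0.002, 0.574], [0.001, -1.0, 0.001], [0.574, -0.0, -0.819]]
force: [-0.3, -0.6, 0.3]
opening: 1.0
```

```bash
python3 -c "
from h import *
log(); go(gp([.5107,-.1844,.048],35),35)
snap('side','s4')
cv2.imwrite('pics/s4c.png',cv2.resize(cv2.imread('pics/s4.png')[200:420,220:480],None,fx=2.5,fy=2.5))"
```

```text
7.1 [-41.9663  28.7701 116.3556  72.926   23.756  -17.9103] [ 0.5178 -0.1851  0.0413] 
 [[ 0.8185  0.0019  0.5745]
 [ 0.0015 -1.      0.0013]
 [ 0.5745 -0.0002 -0.8185]] 1.0001859722118125 [-0.2867 -0.5975  0.3162]
lin mm [-1.986  -0.666   1.3893] phi 35.06277797244353
rot [-0.0725 -0.0628  0.0851]
```

View pics/s4c.png

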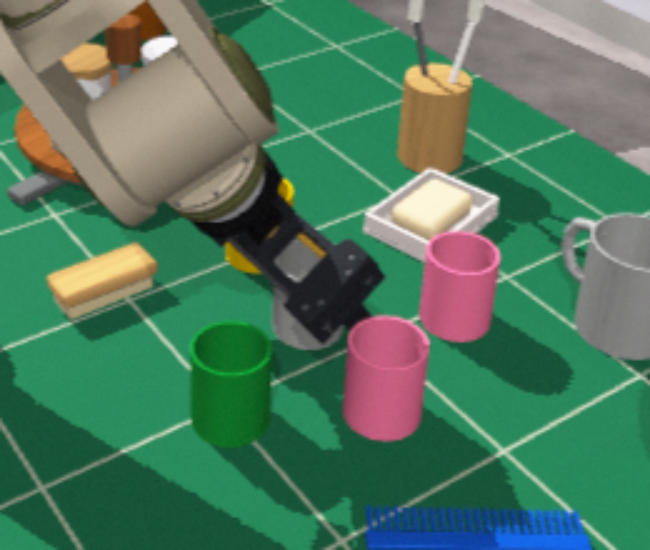

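Within 2 mm of the grasp pose; close.

Emit:
{"method": "step_arm", "body": {
  "linear": [
    [-2,0,1],
    [0,0,0],
    [0,0,0],
    [0,0,0],
    [0,0,0]
  ],
  "rot": [
    [0,0,0],
    [0,0,0],
    [0,0,0],
    [0,0,0],
    [0,0,0]
  ],
  "grip": [100,0,0,0,0]
}}

```text
time: 7.78
tcp_pos: [0.5156, -0.1851, 0.039]
orientation: [[0.819, 0.0, 0.574], [0.0, -1.0, 0.0], [0.574, -0.0, -0.819]]
force: [-3.2, 0.1, 5.2]
opening: 0.658
```

Emit:
{"method": "step_arm", "body": {
  "linear": [
    [0,0,0],
    [0,0,0]
  ],
  "rot": [
    [0,0,0],
    [0,0,0]
  ],
  "grip": [0,0]
}}

```text
time: 8.02
tcp_pos: [0.5156, -0.1852, 0.039]
orientation: [[0.819, 0.0, 0.574], [0.0, -1.0, 0.0], [0.574, 0.0, -0.819]]
force: [-4.5, 1.4, 4.3]
opening: 0.662
```

Emit:
{"method": "step_arm", "body": {
  "linear": [
    [8,0,-12],
    [14,0,-20],
    [14,0,-20],
    [14,0,-20],
    [14,0,-20]
  ],
  "rot": [
    [0,0,0],
    [0,0,0],
    [0,0,0],
    [0,0,0],
    [0,0,0]
  ],
  "grip": [0,0,0,0,0]
}}

```text
time: 8.65
tcp_pos: [0.5148, -0.185, 0.1511]
orientation: [[0.82, 0.0, 0.573], [-0.0, -1.0, 0.0], [0.573, -0.0, -0.82]]
force: [-0.2, -0.2, -2.6]
opening: 0.661
```

Emit:
{"method": "step_arm", "body": {
  "linear": [
    [14,0,-20],
    [14,0,-20],
    [0,0,0]
  ],
  "rot": [
    [0,0,0],
    [0,0,0],
    [0,0,0]
  ],
  "grip": [0,0,0]
}}

```text
time: 9.02
tcp_pos: [0.5155, -0.1854, 0.2006]
orientation: [[0.818, 0.0, 0.575], [0.001, -1.0, -0.001], [0.575, 0.002, -0.818]]
force: [-0.5, 0.7, -3.0]
opening: 0.661
```

```bash
python3 -c "
from h import *
log(); go(gp([.51,.09,.2],35),35)
snap('side','s5');snap('wrist','w5');snap('top','t5')"
```

```text
9.03 [-42.1749  10.7195 109.8443  38.3111  38.4066  21.6295] [ 0.5155 -0.1854  0.2006] 
 [[ 0.8182  0.0004  0.5749]
 [ 0.0014 -1.     -0.0012]
 [ 0.5749  0.0018 -0.8182]] 0.6609169899667071 [-0.456   0.7181 -2.9942]
lin mm [  -4.4339 -275.4071    7.9996] phi 35.09463078173459
rot [ 0.0682 -0.0947  0.0776]
```

View pics/s5.png

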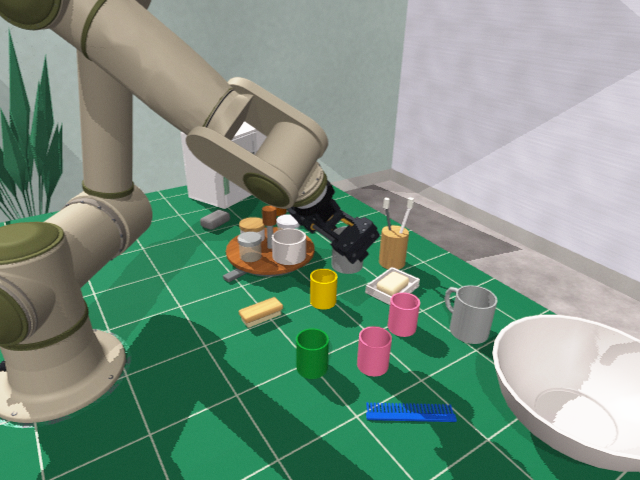

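View pics/w5.png

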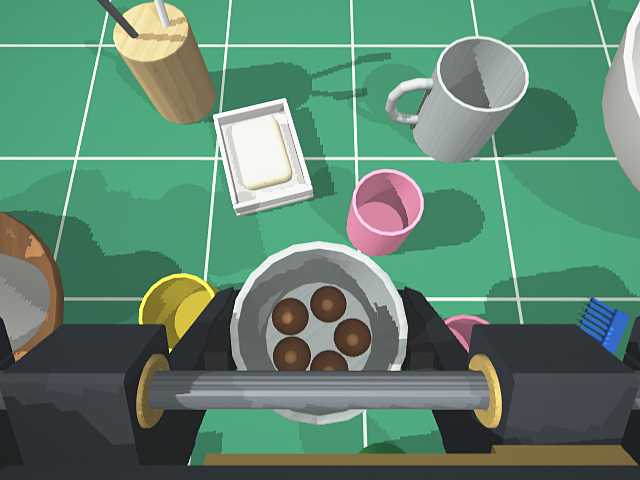

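```bash
python3 - <<'E'
from h import *
w=pts('top','top0'); z=w[...,2]
c0=np.array([.5397,.0885])
m=(z>.082)&(z<.1)&(np.hypot(w[...,0]-c0[0],w[...,1]-c0[1])<.047); q=w[m]
print(len(q),cv2.minEnclosingCircle(q[:,:2].astype(np.float32).reshape(-1,1,2)), np.median(q[:,2]))
def f(p): return np.hypot(q[:,0]-p[0],q[:,1]-p[1])-.040
print(least_squares(f,c0).x)
for n,c,r in [('l1',(.5866,.1721),.04),('l2',(.5038,.2193),.04),('l3',(.456,.136),.04),('knob',(.5216,.154),.03)]:
    m=(z>(.12 if n=='knob' else .075))&(np.hypot(w[...,0]-c[0],w[...,1]-c[1])<r); q=w[m]; print(n,len(q),cv2.minEnclosingCircle(q[:,:2].astype(np.float32).reshape(-1,1,2)))
p=np.load('pics/top0.npz')['p'].astype(int)
# tongue
m=(np.ptp(p,axis=2)<22)&(p.sum(2)>250)
m[:310]=0;m[345:]=0;m[:,:240]=0;m[:,275:]=0
r=cv2.minAreaRect(np.argwhere(m)[:,::-1].astype(np.float32)); b=cv2.boxPoints(r); print(m.sum(),r,b)
for u,v in b: print(ray('top','top0',u,v,.012))
u,v=np.argwhere(m)[:,::-1].mean(0); print('mean',ray('top','top0',u,v,.012))
E
```

```text
266 ((0.5395275354385376, 0.0887259840965271), 0.042055513709783554) 0.09119177002666967
[0.53946032 0.0881598 ]
l1 721 ((0.58661288022995, 0.17209111154079437), 0.03225867077708244)
l2 797 ((0.5038151144981384, 0.21926765143871307), 0.03398796170949936)
l3 606 ((0.45588281750679016, 0.13636966049671173), 0.02919098734855652)
knob 277 ((0.521523654460907, 0.15390755236148834), 0.01802149787545204)
271 ((254.23077392578125, 320.84613037109375), (33.83671188354492, 18.30510711669922), 56.3099365234375) [[237.23077 311.84613]
 [252.46155 301.69226]
 [271.23077 329.84613]
 [256.      340.     ]]
[0.42979742 0.16793268 0.012     ]
[0.45331999 0.13443534 0.012     ]
[0.39160138 0.09040687 0.012     ]
[0.36820986 0.12383671 0.012     ]
mean [0.40670539 0.12759765 0.012     ]
```

Emit:
{"method": "step_arm", "body": {
  "linear": [
    [-1,-45,1],
    [-1,-55,1],
    [-1,-55,1],
    [-1,-55,1],
    [-1,-45,1]
  ],
  "rot": [
    [0,0,0],
    [0,0,0],
    [0,0,0],
    [0,0,0],
    [0,0,0]
  ],
  "grip": [0,0,0,0,0]
}}

```text
time: 9.8
tcp_pos: [0.5131, 0.072, 0.1913]
orientation: [[0.82, 0.001, 0.572], [0.001, -1.0, 0.001], [0.572, -0.001, -0.82]]
force: [0.9, -1.4, -1.5]
opening: 0.657
```

```bash
python3 -c "
from h import *
log(); go(gp([.507,.086,.19],35),35)"
```

```text
9.8 [ -6.9011   6.8328 116.1248  10.4462  22.6972  74.6451] [0.5131 0.072  0.1913] 
 [[ 0.8203  0.0012  0.572 ]
 [ 0.0006 -1.      0.0012]
 [ 0.572  -0.0007 -0.8203]] 0.6569229464955686 [ 0.9028 -1.3659 -1.4728]
lin mm [ -5.7122 -14.0366   8.6548] phi 34.886409993430526
rot [-0.0715  0.1136  0.0315]
```

Emit:
{"method": "step_arm", "body": {
  "linear": [
    [-9,-14,13],
    [-1.9,0,0],
    [-1.9,0,0],
    [-1.9,0,0],
    [-1.9,0,0]
  ],
  "rot": [
    [0,0,0],
    [0,-10,0],
    [0,-10,0],
    [0,-10,0],
    [0,-10,0]
  ],
  "grip": [0,0,0,0,0]
}}

```text
time: 10.42
tcp_pos: [0.5067, 0.0841, 0.1735]
orientation: [[0.996, 0.001, -0.094], [0.001, -1.0, 0.001], [-0.094, -0.001, -0.996]]
force: [0.4, -0.4, -1.6]
opening: 0.66
```

Emit:
{"method": "step_arm", "body": {
  "linear": [
    [-1.9,0,0],
    [-1.9,0,0],
    [0,0,0]
  ],
  "rot": [
    [0,-10,0],
    [0,-10,0],
    [0,0,0]
  ],
  "grip": [0,0,0]
}}

```text
time: 10.8
tcp_pos: [0.5037, 0.0839, 0.1722]
orientation: [[0.905, 0.0, -0.425], [0.001, -1.0, 0.001], [-0.425, -0.001, -0.905]]
force: [0.6, -0.0, -2.4]
opening: 0.659
```

```bash
python3 -c "
from h import *
log(); go(gp([.507,.086,.180],-25),-25)
snap('side','s6');snap('wrist','w6');snap('top','t6')"
```

```text
10.8 [-3.1008 33.5449 77.2862 -1.2698 94.2856 87.0505] [0.5037 0.0839 0.1722] 
 [[ 0.9052  0.0004 -0.425 ]
 [ 0.0008 -1.      0.0009]
 [-0.425  -0.0012 -0.9052]] 0.6592299358489213 [ 0.6191 -0.0049 -2.3537]
lin mm [-0.277  -2.1206  2.4817] phi -25.14753368946275
rot [-0.051   0.1475  0.0472]
```

View pics/s6.png

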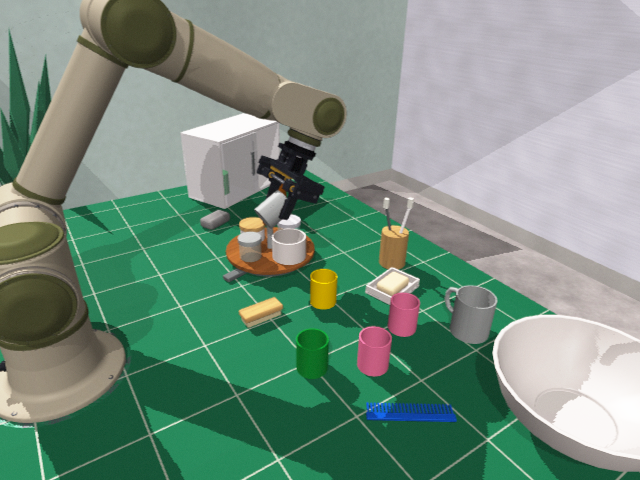

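View pics/w6.png

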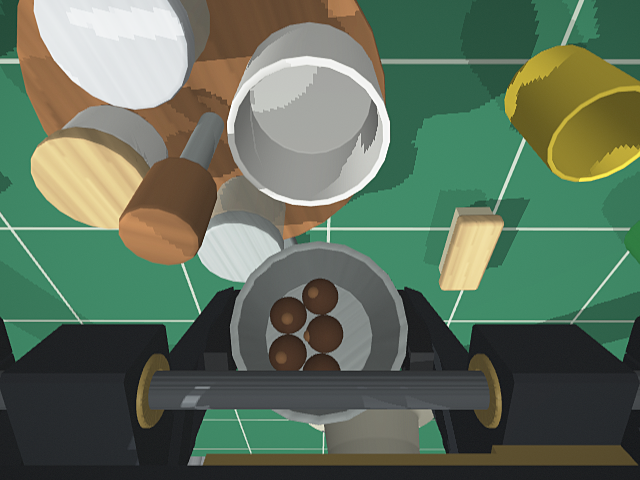

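Emit:
{"method": "step_arm", "body": {
  "linear": [
    [-1.5,-3,2],
    [-1.5,0,0],
    [-1,0,0],
    [-1,0,0],
    [-1,0,0]
  ],
  "rot": [
    [0,-8,0],
    [0,-8,0],
    [0,-5,0],
    [0,-5,0],
    [0,-4,0]
  ],
  "grip": [0,0,0,0,0]
}}

```text
time: 11.58
tcp_pos: [0.4975, 0.087, 0.177]
orientation: [[0.575, 0.0, -0.818], [0.001, -1.0, -0.0], [-0.818, -0.0, -0.575]]
force: [-0.1, -0.8, -2.8]
opening: 0.66
```

```bash
python3 -c "
from h import *
log(); go(gp([.507,.086,.180],-55),-55)
snap('wrist','w7')"
```

```text
11.57 [ -2.4277  48.8634  61.5462  -2.4206 124.4742  87.1974] [0.4975 0.087  0.177 ] 
 [[ 0.5745  0.0005 -0.8185]
 [ 0.0006 -1.     -0.0001]
 [-0.8185 -0.0004 -0.5745]] 0.6597855334904319 [-0.1013 -0.7773 -2.8104]
lin mm [3.0367 0.9553 1.5075] phi -54.93204711652523
rot [ 0.0086 -0.0679  0.0365]
```

View pics/w7.png

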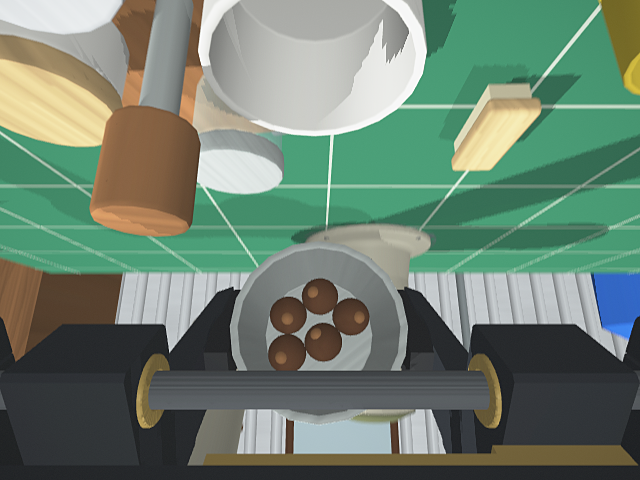

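Emit:
{"method": "step_arm", "body": {
  "linear": [
    [4.7,0,10.6],
    [-0.4,0,0],
    [-0.4,0,0],
    [0,0,0],
    [0,0,0]
  ],
  "rot": [
    [0,0,0],
    [0,-2,0],
    [0,-2,0],
    [0,0,0],
    [0,0,0]
  ],
  "grip": [0,0,0,0,0]
}}

```text
time: 12.25
tcp_pos: [0.4914, 0.0868, 0.1675]
orientation: [[0.516, 0.0, -0.857], [0.0, -1.0, -0.0], [-0.857, -0.0, -0.516]]
force: [-0.1, -0.3, -2.1]
opening: 0.659
```

```bash
python3 -c "
from h import *
log()
snap('wrist','w8')"
```

```text
12.25 [ -2.4259  50.7764  61.6401  -2.5975 126.4949  87.1963] [0.4914 0.0868 0.1675] 
 [[ 0.5156  0.0002 -0.8568]
 [ 0.0001 -1.     -0.0002]
 [-0.8568 -0.     -0.5156]] 0.6589386199186016 [-0.0553 -0.2504 -2.0574]
```

View pics/w8.png

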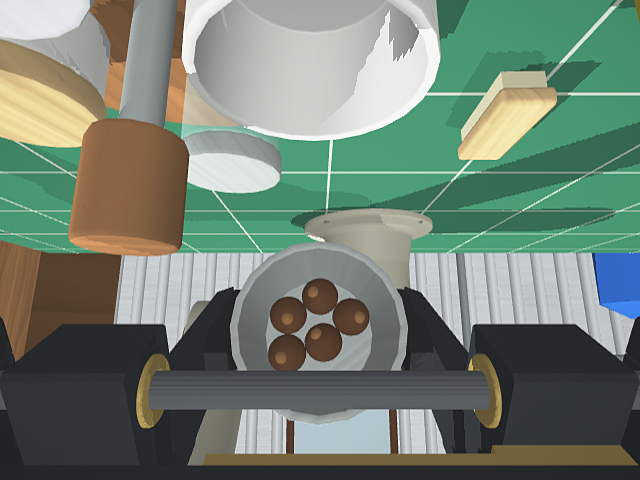

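Emit:
{"method": "step_arm", "body": {
  "linear": [
    [-0.4,0,0],
    [-0.4,0,0],
    [0,0,0],
    [0,0,0]
  ],
  "rot": [
    [0,-2.5,0],
    [0,-2.5,0],
    [0,0,0],
    [0,0,0]
  ],
  "grip": [0,0,0,0]
}}

```text
time: 12.8
tcp_pos: [0.491, 0.0869, 0.1684]
orientation: [[0.44, 0.0, -0.898], [0.0, -1.0, -0.0], [-0.898, 0.0, -0.44]]
force: [-0.7, 0.1, -1.0]
opening: 0.665
```

```bash
python3 -c "
from h import *
log()
snap('wrist','w9')"
```

```text
12.8 [ -2.3904  53.1486  59.7644  -2.8619 130.9489  87.0663] [0.491  0.0869 0.1684] 
 [[ 0.4397  0.0003 -0.8982]
 [ 0.0001 -1.     -0.0003]
 [-0.8982  0.     -0.4397]] 0.6654557189182305 [-0.6886  0.0973 -0.9644]
```

View pics/w9.png

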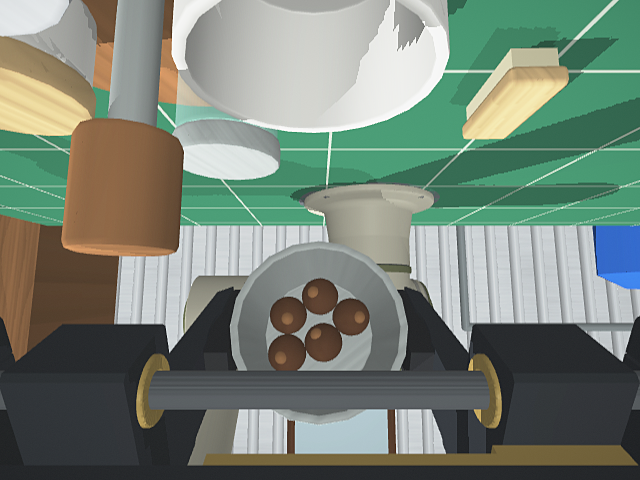

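Emit:
{"method": "step_arm", "body": {
  "linear": [
    [-0.4,0,0],
    [-0.4,0,0],
    [0,0,0]
  ],
  "rot": [
    [0,-2.5,0],
    [0,-2.5,0],
    [0,0,0]
  ],
  "grip": [0,0,0]
}}

```text
time: 13.22
tcp_pos: [0.4905, 0.0868, 0.1684]
orientation: [[0.358, 0.0, -0.934], [0.0, -1.0, -0.0], [-0.934, -0.0, -0.358]]
force: [-0.7, 1.1, -2.2]
opening: 0.661
```

```bash
python3 -c "
from h import *
log()
snap('wrist','w10');snap('side','s10')
a=cv2.imread('pics/w10.png')[200:440,200:440];b=cv2.imread('pics/s10.png')[140:300,200:360]
cv2.imwrite('pics/c10.png',np.hstack([cv2.resize(a,(400,400)),cv2.resize(b,(400,400))]))"
```

```text
13.22 [ -2.3663  55.5589  58.1238  -3.1581 135.3104  86.9026] [0.4905 0.0868 0.1684] 
 [[ 0.3575  0.0002 -0.9339]
 [ 0.0001 -1.     -0.0002]
 [-0.9339 -0.     -0.3575]] 0.660619202987457 [-0.6933  1.1202 -2.1975]
```

View pics/c10.png

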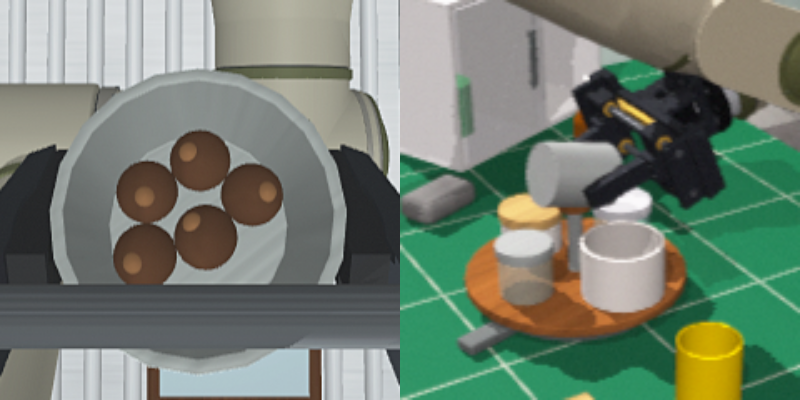

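Emit:
{"method": "step_arm", "body": {
  "linear": [
    [-0.4,0,0],
    [-0.4,0,0],
    [0,0,0]
  ],
  "rot": [
    [0,-2.5,0],
    [0,-2.5,0],
    [0,0,0]
  ],
  "grip": [0,0,0]
}}

```text
time: 13.7
tcp_pos: [0.4902, 0.0868, 0.169]
orientation: [[0.273, 0.0, -0.962], [0.0, -1.0, -0.0], [-0.962, -0.0, -0.273]]
force: [0.9, -0.1, -2.2]
opening: 0.655
```

```bash
cat > look.py <<'E'
import sys
from h import *
t=sys.argv[1]
log()
snap('wrist','w'+t);snap('side','s'+t)
a=cv2.imread(f'pics/w{t}.png')[200:440,200:440];b=cv2.imread(f'pics/s{t}.png')[140:300,200:360]
cv2.imwrite(f'pics/c{t}.png',np.hstack([cv2.resize(a,(400,400)),cv2.resize(b,(400,400))]))
E
python3 look.py 11
```

```text
13.7 [ -2.348   57.8028  56.7489  -3.4898 139.5225  86.6952] [0.4902 0.0868 0.169 ] 
 [[ 0.2733  0.0001 -0.9619]
 [ 0.0001 -1.     -0.0001]
 [-0.9619 -0.0001 -0.2733]] 0.6552620920443466 [ 0.8774 -0.1323 -2.2427]
```

View pics/c11.png

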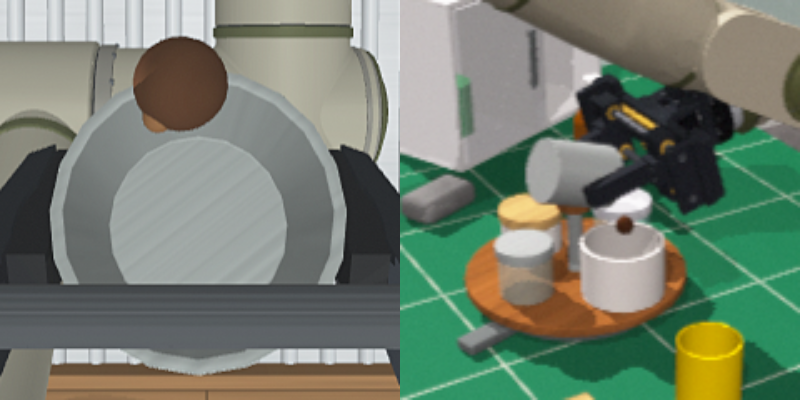

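They have run out; one is mid-fall over the jar. Let it settle and check.

Emit:
{"method": "step_arm", "body": {
  "linear": [
    [0,0,0],
    [0,0,0],
    [0,0,0]
  ],
  "rot": [
    [0,0,0],
    [0,0,0],
    [0,0,0]
  ],
  "grip": [0,0,0]
}}

```text
time: 14.18
tcp_pos: [0.4903, 0.0868, 0.1698]
orientation: [[0.276, 0.0, -0.961], [0.0, -1.0, -0.0], [-0.961, -0.0, -0.276]]
force: [-0.5, -0.3, -1.6]
opening: 0.659
```

```bash
python3 look.py 12; python3 -c "
from h import *
snap('top','t12')
cv2.imwrite('pics/t12c.png',cv2.resize(cv2.imread('pics/t12.png')[190:350,170:330],(600,600)))"
```

```text
14.18 [ -2.3446  57.6855  56.755   -3.4858 139.4826  86.6976] [0.4903 0.0868 0.1698] 
 [[ 0.2758  0.0002 -0.9612]
 [ 0.0001 -1.     -0.0002]
 [-0.9612 -0.     -0.2758]] 0.6593591253059522 [-0.453  -0.3355 -1.622 ]
```

View pics/c12.png

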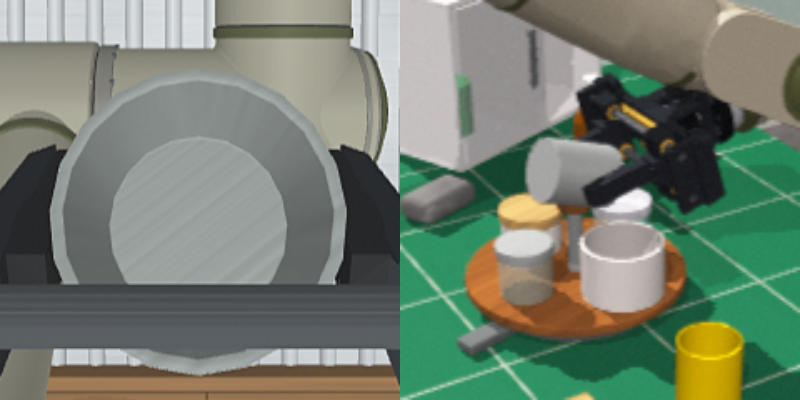

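View pics/w12.png

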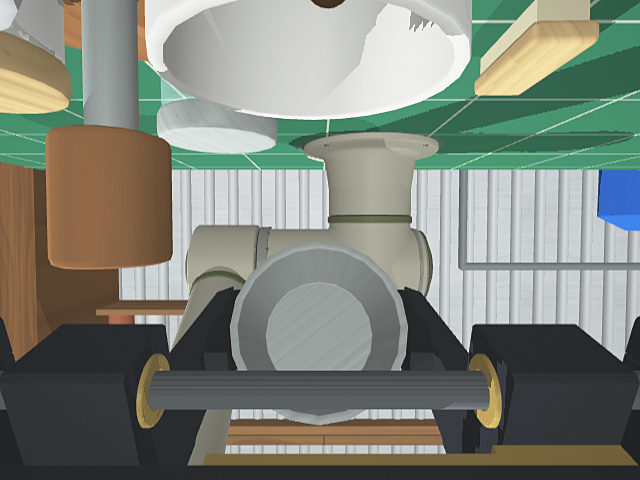

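Emit:
{"method": "step_arm", "body": {
  "linear": [
    [1.9,0,0],
    [1.9,0,0],
    [1.9,0,0],
    [1.9,0,0],
    [0,0,-5]
  ],
  "rot": [
    [0,10,0],
    [0,10,0],
    [0,10,0],
    [0,10,0],
    [0,10,0]
  ],
  "grip": [0,0,0,0,0]
}}

```text
time: 14.95
tcp_pos: [0.497, 0.0868, 0.1677]
orientation: [[0.916, 0.0, -0.402], [0.0, -1.0, -0.0], [-0.402, 0.0, -0.916]]
force: [0.3, 0.6, -1.8]
opening: 0.661
```

```bash
python3 look.py 13
```

```text
14.95 [-2.8568 32.2681 79.735  -1.1506 91.6562 87.345 ] [0.497  0.0868 0.1677] 
 [[ 0.9158  0.0001 -0.4017]
 [ 0.0001 -1.     -0.0001]
 [-0.4017  0.     -0.9158]] 0.6607801422114233 [ 0.3243  0.5921 -1.766 ]
```

View pics/w13.png

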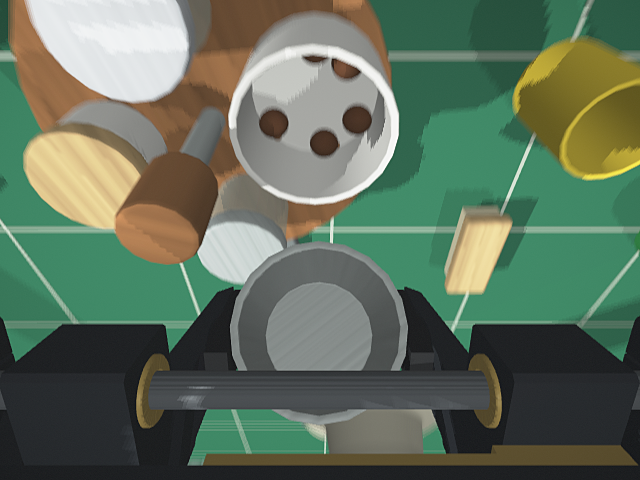

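Emit:
{"method": "step_arm", "body": {
  "linear": [
    [2,0,-4],
    [2,0,-4],
    [2,0,-4],
    [2,0,-4],
    [2,0,-4]
  ],
  "rot": [
    [0,9.8,0],
    [0,9.8,0],
    [0,9.8,0],
    [0,9.8,0],
    [0,9.8,0]
  ],
  "grip": [0,0,0,0,0]
}}

```text
time: 15.68
tcp_pos: [0.508, 0.0868, 0.1855]
orientation: [[0.906, 0.0, 0.423], [0.0, -1.0, 0.0], [0.423, -0.0, -0.906]]
force: [1.3, 1.3, -1.7]
opening: 0.66
```

Emit:
{"method": "step_arm", "body": {
  "linear": [
    [2,0,0],
    [0,0,0]
  ],
  "rot": [
    [0,9.7,0],
    [0,0,0]
  ],
  "grip": [0,0]
}}

```text
time: 15.92
tcp_pos: [0.5083, 0.087, 0.185]
orientation: [[0.827, 0.001, 0.563], [0.0, -1.0, 0.001], [0.563, -0.001, -0.827]]
force: [1.0, -0.2, -1.0]
opening: 0.662
```

```bash
python3 -c "
from h import *
log(); go([.5156,-.1852,.2],35)"
```

```text
15.93 [ -4.5748   7.3876 116.3656   6.9651  22.2454  79.7637] [0.5083 0.087  0.185 ] 
 [[ 0.8267  0.0006  0.5626]
 [ 0.     -1.      0.001 ]
 [ 0.5626 -0.0009 -0.8267]] 0.6621330925362018 [ 1.0208 -0.1961 -1.0002]
lin mm [ 14.4592 272.2354  -8.6216] phi 34.23866988377625
rot [-0.0593  0.7613 -0.    ]
```

Emit:
{"method": "step_arm", "body": {
  "linear": [
    [3,42,-4],
    [3,52,-2],
    [3,52,-2],
    [3,52,0],
    [3,52,0]
  ],
  "rot": [
    [0,0.76,0],
    [0,0,0],
    [0,0,0],
    [0,0,0],
    [0,0,0]
  ],
  "grip": [0,0,0,0,0]
}}

```text
time: 16.55
tcp_pos: [0.5184, -0.1648, 0.2025]
orientation: [[0.816, 0.004, 0.578], [0.001, -1.0, 0.006], [0.578, -0.005, -0.816]]
force: [1.1, 0.7, -0.6]
opening: 0.66
```

Emit:
{"method": "step_arm", "body": {
  "linear": [
    [0,22,0],
    [0,0,0]
  ],
  "rot": [
    [0,0,0],
    [0,0,0]
  ],
  "grip": [0,0]
}}

```text
time: 16.8
tcp_pos: [0.5182, -0.1864, 0.202]
orientation: [[0.816, 0.001, 0.578], [-0.001, -1.0, 0.004], [0.578, -0.004, -0.816]]
force: [0.1, 0.0, -1.9]
opening: 0.662
```

```bash
python3 -c "
from h import *
log(); go([.5156,-.1852,.2],35); go([.5156,-.1852,.043],35)"
```

```text
16.8 [-42.2169  10.9802 109.3723  38.6888  38.7646  21.5315] [ 0.5182 -0.1864  0.202 ] 
 [[ 0.8158  0.0011  0.5784]
 [-0.0013 -1.      0.0037]
 [ 0.5784 -0.0037 -0.8157]] 0.6618472606774691 [ 0.0695  0.0255 -1.8901]
lin mm [-3.3003 -1.1941  0.0808] phi 35.338466830963945
rot [-0.2116 -0.3383 -0.0717]
lin mm [-94.1093  -0.607  128.1526] phi 35.338466830963945
rot [-0.2116 -0.3383 -0.0717]
```

Emit:
{"method": "step_arm", "body": {
  "linear": [
    [-22,-0.6,27],
    [-22,0,30],
    [-22,0,30],
    [-18,0,26],
    [-10,0,15]
  ],
  "rot": [
    [-0.2,-0.3,0],
    [0,0,0],
    [0,0,0],
    [0,0,0],
    [0,0,0]
  ],
  "grip": [0,0,0,0,0]
}}

```text
time: 17.42
tcp_pos: [0.5155, -0.183, 0.042]
orientation: [[0.817, 0.002, 0.576], [0.001, -1.0, 0.002], [0.576, -0.002, -0.817]]
force: [-0.4, -0.7, -1.4]
opening: 0.664
```

Emit:
{"method": "step_arm", "body": {
  "linear": [
    [0,0,0]
  ],
  "rot": [
    [0,0,0]
  ],
  "grip": [0]
}}

```text
time: 17.55
tcp_pos: [0.5153, -0.1834, 0.0425]
orientation: [[0.818, 0.001, 0.575], [0.0, -1.0, 0.002], [0.575, -0.001, -0.818]]
force: [0.1, -0.4, -2.2]
opening: 0.657
```

```bash
python3 -c "
from h import *
log(); go([.5156,-.1852,.039],35)"
```

```text
17.55 [-42.0628  28.3784 116.8635  73.2753  23.8215 -18.2859] [ 0.5153 -0.1834  0.0425] 
 [[ 0.8178  0.0012  0.5754]
 [ 0.0003 -1.      0.0017]
 [ 0.5754 -0.0012 -0.8178]] 0.6572229599084501 [ 0.0576 -0.3631 -2.2047]
lin mm [-1.7342  1.8518  3.0209] phi 35.13088256513144
rot [-0.0994 -0.1308  0.0173]
```

Emit:
{"method": "step_arm", "body": {
  "linear": [
    [-1.7,1,2.7],
    [0,0,0],
    [0,0,0],
    [0,0,0],
    [0,0,0]
  ],
  "rot": [
    [0,0,0],
    [0,0,0],
    [0,0,0],
    [0,0,0],
    [0,0,0]
  ],
  "grip": [0,0,100,100,100]
}}

```text
time: 18.18
tcp_pos: [0.5149, -0.186, 0.0404]
orientation: [[0.817, -0.002, 0.576], [0.0, -1.0, -0.004], [0.576, 0.003, -0.817]]
force: [0.0, -0.1, 0.6]
opening: 0.977
```

```bash
python3 look.py 14; python3 -c "
from h import *
cv2.imwrite('pics/s14c.png',cv2.resize(cv2.imread('pics/s14.png')[220:420,220:460],(720,600)))"
```

```text
18.18 [-42.2618  28.689  116.8786  74.2598  23.5707 -19.4715] [ 0.5149 -0.186   0.0404] 
 [[ 0.8173 -0.0018  0.5762]
 [ 0.0002 -1.     -0.0035]
 [ 0.5762  0.003  -0.8173]] 0.9770495990814517 [ 0.0338 -0.1086  0.5624]
```

View pics/s14c.png

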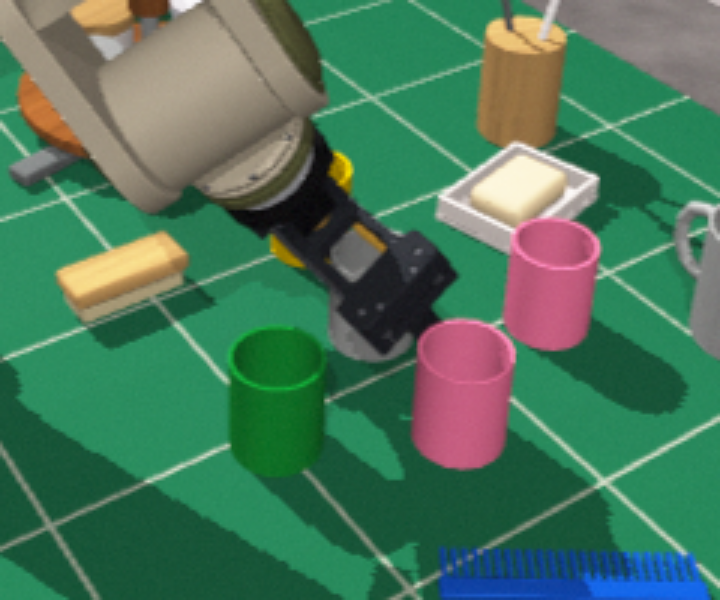

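View pics/w14.png

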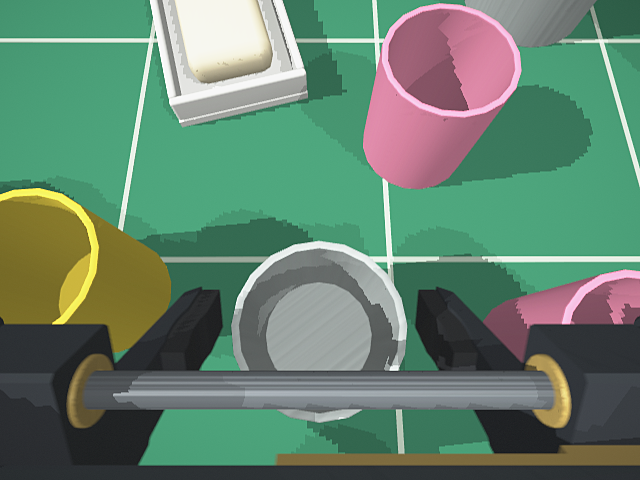

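Emit:
{"method": "step_arm", "body": {
  "linear": [
    [0,0,0],
    [0,0,-15],
    [0,0,-30],
    [0,0,-40],
    [0,0,-50]
  ],
  "rot": [
    [0,0,0],
    [0,0,0],
    [0,0,0],
    [0,0,0],
    [0,0,0]
  ],
  "grip": [100,100,100,100,100]
}}

```text
time: 18.9
tcp_pos: [0.4361, -0.1852, 0.151]
orientation: [[0.818, -0.002, 0.575], [-0.0, -1.0, -0.003], [0.575, 0.002, -0.818]]
force: [-1.2, -1.0, 1.5]
opening: 1.002
```

Emit:
{"method": "step_arm", "body": {
  "linear": [
    [0,0,-50],
    [0,0,-30],
    [0,0,0],
    [0,0,0],
    [0,0,0]
  ],
  "rot": [
    [0,0,0],
    [0,0,0],
    [0,-10,0],
    [0,-10,0],
    [0,-10,0]
  ],
  "grip": [100,100,100,100,100]
}}

```text
time: 19.52
tcp_pos: [0.3909, -0.1854, 0.2165]
orientation: [[0.996, -0.002, 0.089], [-0.002, -1.0, -0.005], [0.089, 0.005, -0.996]]
force: [-0.0, -0.7, -0.4]
opening: 1.0
```

```bash
python3 look.py 15; python3 -c "
from h import *
snap('top','t15')"
```

```text
19.52 [-42.8451   5.3829 106.252    3.605   64.4891  45.8369] [ 0.3909 -0.1854  0.2165] 
 [[ 0.9961 -0.0024  0.0886]
 [-0.002  -1.     -0.0048]
 [ 0.0886  0.0046 -0.9961]] 1.0000417933775727 [-0.0164 -0.738  -0.4014]
```

View pics/s15.png

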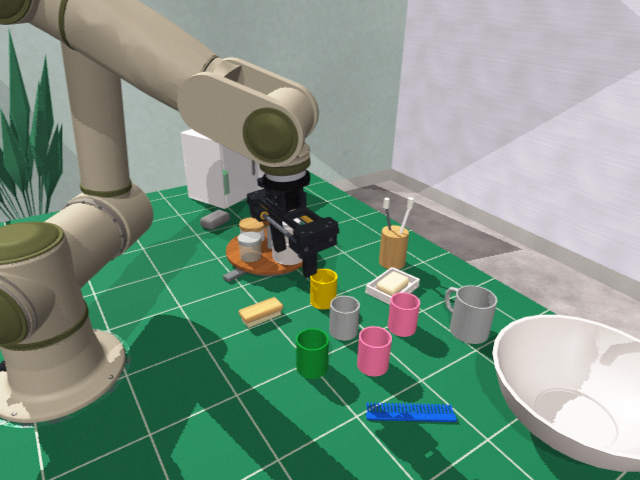

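View pics/t15.png

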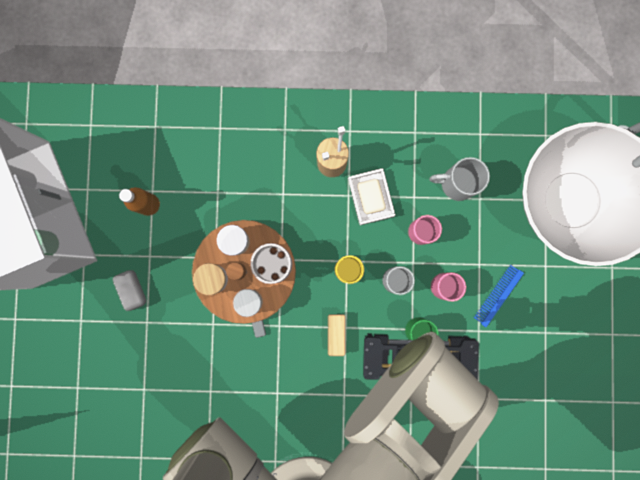

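Emit:
{"method": "step_arm", "body": {
  "linear": [
    [0,0,-20],
    [0,-55,-20],
    [0,-58,-20],
    [0,-58,0],
    [0,-58,0]
  ],
  "rot": [
    [0,-5.1,0],
    [0,0,0],
    [0,0,0],
    [0,0,0],
    [0,0,0]
  ],
  "grip": [100,100,100,100,100]
}}

```text
time: 20.3
tcp_pos: [0.3883, 0.0458, 0.2751]
orientation: [[1.0, -0.002, 0.008], [-0.002, -1.0, 0.001], [0.008, -0.001, -1.0]]
force: [0.1, -0.2, -0.2]
opening: 0.999
```

Emit:
{"method": "step_arm", "body": {
  "linear": [
    [0,-55,0],
    [0,-35,0],
    [0,0,0]
  ],
  "rot": [
    [0,0,0],
    [0,0,0],
    [0,0,0]
  ],
  "grip": [100,100,100]
}}

```text
time: 20.68
tcp_pos: [0.3885, 0.1354, 0.2746]
orientation: [[1.0, 0.002, 0.005], [0.002, -1.0, 0.001], [0.005, -0.001, -1.0]]
force: [-0.3, -0.1, -0.2]
opening: 1.001
```

```bash
python3 look.py 16
```

```text
20.68 [  2.7825   1.844  100.8721   0.0322  76.9756  92.6387] [0.3885 0.1354 0.2746] 
 [[ 1.      0.0024  0.0053]
 [ 0.0024 -1.      0.0008]
 [ 0.0054 -0.0008 -1.    ]] 1.0013157769950425 [-0.2945 -0.1164 -0.1822]
```

View pics/w16.png

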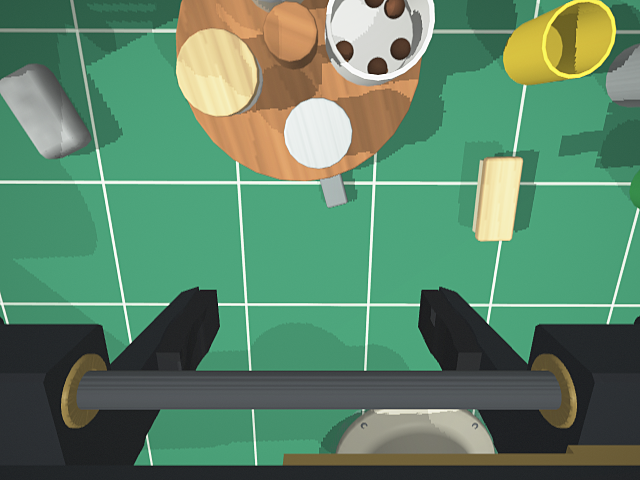

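```bash
python3 - <<'E'
from h import *
p=np.load('pics/w16.npz')['p'].astype(int); 
hsv=cv2.cvtColor(p.astype(np.uint8),cv2.COLOR_RGB2HSV)
m=(hsv[...,1]<60); m[:176]=0;m[212:]=0;m[:,314:]&=True; m[:,:316]=0;m[:,352:]=0
# exclude white grid lines (bright)
m&=p.sum(2)<600
n,l,s,c=cv2.connectedComponentsWithStats(m.astype(np.uint8)); k=1+np.argmax(s[1:,4]); m=l==k; print(s[k],c[k])
r=cv2.minAreaRect(np.argwhere(m)[:,::-1].astype(np.float32)); b=cv2.boxPoints(r)
ax=np.array([.5214,.154])
for u,v in b: q=ray('wrist','w16',u,v,.012); d=q[:2]-ax; print((u,v),q,np.hypot(*d),np.degrees(np.arctan2(d[1],d[0]))%360)
u,v=c[k]; q=ray('wrist','w16',u,v,.012); d=q[:2]-ax; print('mean',q,np.hypot(*d),np.degrees(np.arctan2(d[1],d[0]))%360)
# same in top image
w=pts('wrist','w16')
mk=(w[...,2]>.12)&(np.hypot(w[...,0]-ax[0],w[...,1]-ax[1])<.03); print('knob wrist',cv2.minEnclosingCircle(w[mk][:,:2].astype(np.float32).reshape(-1,1,2)))
p=np.load('pics/top0.npz')['p']; hsv=cv2.cvtColor(p,cv2.COLOR_RGB2HSV)
for y in range(318,342): print(y,' '.join('%3d'%hsv[y,x,1] for x in range(246,272)))
cv2.imwrite('pics/tong.png',cv2.resize(np.load('pics/w16.npz')['p'][160:220,300:370,::-1],(700,600),interpolation=cv2.INTER_NEAREST))
E
```

```text
[316 176  36  32 677] [334.0620384  190.39881832]
(np.float32(315.05887), np.float32(180.2353)) [0.4053625  0.13907424 0.012     ] 0.11699349895738753 187.32963618742434
(np.float32(348.7059), np.float32(171.82353)) [0.41444128 0.10318782 0.012     ] 0.11841472140815483 205.41068398453163
(np.float32(355.88235), np.float32(200.5294)) [0.3833109  0.09450562 0.012     ] 0.15036017486127348 203.30833618275224
(np.float32(322.23532), np.float32(208.94118)) [0.37379977 0.13118514 0.012     ] 0.14935308781906398 188.78678313327612
mean [0.39440587 0.1184994  0.012     ] 0.13186280973797243 195.6180810549051
knob wrist ((0.5215039253234863, 0.15460516512393951), 0.018124528229236603)
318 138 138 138 139 138 139 138 136 133 134 133 136 136 136 136 135 137 134 123  98  72  61 115 134 131 129
319 137 137 136 136 136 135 136 137 135 135 137 138 139 135 132 130 128  93  59  80 110 130 131 128 128 128
320 134 136 136 136 136 137 137 139 138 138 136 129 122  96  70  56  45  88 132 129 130 128 127 127 129 127
321 137 139 139 139 139 138 136 130 126 112  89  66  42  10   5  11  28 113 138 131 126 12
[... 1477 characters left out ...]
   8   6   7   9  19  41  91 128 128 127 128 129 126
336 128 127 129 128 128 128 127 130 104  45  11   8   9  16  29  44  66  88 109 126 131 128 128 127 128 128
337 128 128 128 127 128 127 126 129 125  97  62  59  77  92 109 122 128 131 129 128 128 128 127 128 127 127
338 125 124 124 125 127 125 125 125 127 128 119 119 128 132 130 133 131 131 127 130 126 129 127 127 127 127
339 123 125 121 124 121 121 125 120 128 130 129 133 130 128 127 130 126 129 127 126 127 125 128 127 127 126
340 125 127 119 126 124 125 126 123 125 124 125 123 128 126 130 126 129 127 128 127 127 126 128 126 127 127
341 125 125 124 124 121 124 125 123 124 123 124 124 123 124 126 127 127 127 126 128 130 127 126 129 129 127
```

View pics/tong.png

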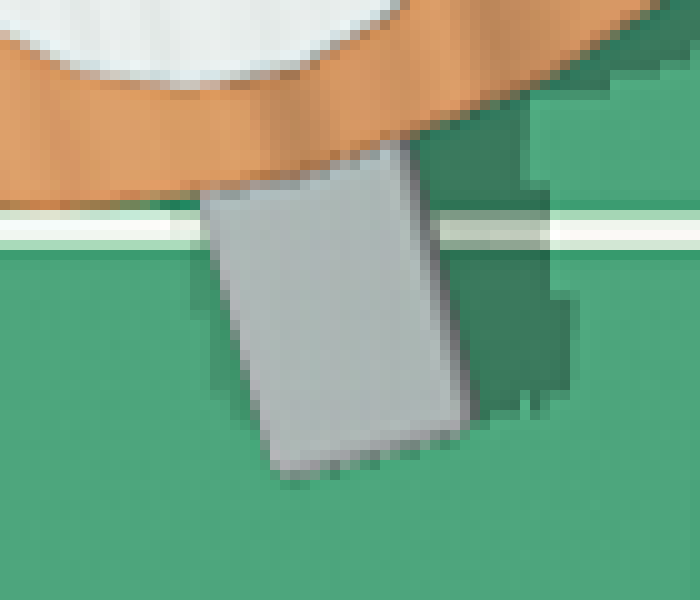

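```bash
python3 - <<'E'
from h import *
ax=np.array([.5215,.1542])
P={k:ray('wrist','w16',300+x/10-.5,160+y/10-.5,.012)[:2] for k,(x,y) in dict(l0=(206,205),l1=(272,466),r0=(398,150),r1=(464,428)).items()}
for k,q in P.items(): print(k,q,np.hypot(*(q-ax)))
for a,b in (('l0','l1'),('r0','r1')): d=P[b]-P[a]; print('edge dir',np.degrees(np.arctan2(d[1],d[0]))%360)
d=(P['l1']+P['r1'])/2-ax; print('tip',d,np.hypot(*d),np.degrees(np.arctan2(d[1],d[0]))%360, 'width',np.hypot(*(P['l1']-P['r1'])))
# top view: saturation<60 rows 327..333, edges
p=np.load('pics/top0.npz')['p']; s=cv2.cvtColor(p,cv2.COLOR_RGB2HSV)[...,1].astype(float)
C=[]
for y in range(328,334):
    g=(s[y]<68)&(np.arange(640)>248)&(np.arange(640)<270); xs=np.flatnonzero(g); a,b=xs[0],xs[-1]
    l=a-(68-s[y,a])/(s[y,a-1]-s[y,a]); r=b+(68-s[y,b])/(s[y,b+1]-s[y,b])
    C.append(ray('top','top0',(l+r)/2,y,.012)[:2])
C=np.array(C); print(C)
for c in C: d=c-ax; print(np.hypot(*d),np.degrees(np.arctan2(d[1],d[0]))%360)
d=C[-1]-C[0];print(np.degrees(np.arctan2(d[1],d[0]))%360)
w=pts('wrist','w16'); z=w[...,2]; 
E
```

```text
l0 [0.40563034 0.1336621 ] 0.11767575278356737
l1 [0.37700615 0.12630696] 0.14716145296285293
r0 [0.41156975 0.11316411] 0.11733969427092011
r1 [0.38131108 0.10535483] 0.14845465282252973
edge dir 194.41070450950858
edge dir 194.47133058135697
tip [-0.14234138 -0.0383691 ] 0.14742203900524997 195.08590975160152 width 0.021389811306550485
[[0.3949908  0.11928536]
 [0.39277928 0.11874808]
 [0.39057017 0.11813339]
 [0.38836394 0.11742234]
 [0.38615808 0.11671621]
 [0.38394689 0.11624348]]
0.13123875564620327 195.42870515002164
0.13351353095419188 195.39848155098622
0.1358065566411866 195.40102690520473
0.13812243336310823 195.44234383657113
0.14043671546099248 195.48040417372204
0.14269392173319814 195.42635486127935
195.39942823779433
```

Emit:
{"method": "step_arm", "body": {
  "linear": [
    [44,-6,0],
    [44,-6,0],
    [45,-6,20],
    [0,0,0],
    [0,0,0]
  ],
  "rot": [
    [0,0,0],
    [0,0,0],
    [0,0,0],
    [0,0,-10],
    [0,0,-10]
  ],
  "grip": [100,100,100,100,100]
}}

```text
time: 21.4
tcp_pos: [0.5228, 0.1501, 0.2548]
orientation: [[0.939, 0.344, 0.004], [0.344, -0.939, -0.001], [0.003, 0.002, -1.0]]
force: [0.3, -0.1, 0.2]
opening: 1.001
```

Emit:
{"method": "step_arm", "body": {
  "linear": [
    [0,0,0],
    [0,0,0],
    [0,0,0],
    [0,0,0],
    [0,0,0]
  ],
  "rot": [
    [0,0,-10],
    [0,0,-10],
    [0,0,-10],
    [0,0,-10],
    [0,0,-10]
  ],
  "grip": [100,100,100,100,100]
}}

```text
time: 22.02
tcp_pos: [0.5226, 0.1501, 0.2555]
orientation: [[0.34, 0.941, 0.005], [0.941, -0.34, -0.001], [0.001, 0.005, -1.0]]
force: [-0.0, 0.9, 1.2]
opening: 0.999
```

Emit:
{"method": "step_arm", "body": {
  "linear": [
    [0,0,0],
    [0,0,0],
    [0,0,0]
  ],
  "rot": [
    [0,0,-10],
    [0,0,-10],
    [0,0,0]
  ],
  "grip": [100,100,100]
}}

```text
time: 22.4
tcp_pos: [0.5226, 0.1504, 0.2555]
orientation: [[0.005, 1.0, 0.005], [1.0, -0.005, -0.001], [-0.001, 0.005, -1.0]]
force: [0.5, 0.2, -0.3]
opening: 0.997
```

```bash
python3 look.py 17; python3 -c "
from h import *
go([.5215,.1542,.2]); go([.5215,.1542,.112],0,270)"
```

```text
22.4 [ 3.7462 19.8198 81.8792 -0.0984 78.0341  4.0321] [0.5226 0.1504 0.2555] 
 [[ 0.0046  1.      0.0048]
 [ 1.     -0.0046 -0.0014]
 [-0.0013  0.0048 -1.    ]] 0.996531833777142 [ 0.5044  0.1817 -0.294 ]
lin mm [ 3.43181657 -1.35233791 55.57966217] phi -0.0943827650825982
lin mm [  3.57677635  -1.77528314 143.57852639] phi -0.0943827650825982
rot [ 0.27508144  0.09523833 -0.35645276]
```

View pics/w17.png

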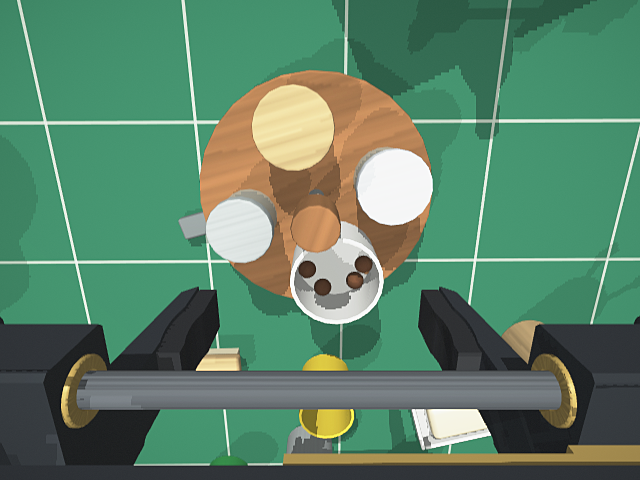

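Emit:
{"method": "step_arm", "body": {
  "linear": [
    [3.5,-1.5,40],
    [0,0,40],
    [0,0,35],
    [0,0,28],
    [0,0,0]
  ],
  "rot": [
    [0.3,0,0],
    [0,0,0],
    [0,0,0],
    [0,0,0],
    [0,0,0]
  ],
  "grip": [100,100,100,100,100]
}}

```text
time: 23.12
tcp_pos: [0.5203, 0.1546, 0.1112]
orientation: [[0.004, 1.0, -0.004], [1.0, -0.004, -0.002], [-0.002, -0.004, -1.0]]
force: [0.3, -0.0, 0.1]
opening: 0.999
```

```bash
python3 -c "
from h import *
log();go([.5215,.1542,.112],0,270)"
```

```text
23.12 [ 4.2226 28.4556 92.1789 -0.1263 59.6124  4.5188] [0.5203 0.1546 0.1112] 
 [[ 0.004   1.     -0.0042]
 [ 1.     -0.0041 -0.0022]
 [-0.0022 -0.0041 -1.    ]] 0.9992520418487686 [ 0.3359 -0.0208  0.1192]
lin mm [-0.3686  1.2244 -0.8075] phi -0.1278223444886237
rot [-0.2379  0.1273 -0.232 ]
```

Emit:
{"method": "step_arm", "body": {
  "linear": [
    [0,1,0],
    [0,0,0],
    [0,0,0],
    [0,0,0],
    [0,0,0]
  ],
  "rot": [
    [0,0,0],
    [0,0,0],
    [0,0,0],
    [0,0,0],
    [0,0,0]
  ],
  "grip": [0,0,0,0,0]
}}

```text
time: 23.75
tcp_pos: [0.5221, 0.1551, 0.1127]
orientation: [[0.001, 1.0, -0.0], [1.0, -0.001, -0.002], [-0.002, -0.0, -1.0]]
force: [0.3, -0.2, -0.0]
opening: 0.456
```

Emit:
{"method": "step_arm", "body": {
  "linear": [
    [0,0,0],
    [0,0,0],
    [0,0,0]
  ],
  "rot": [
    [0,0,0],
    [0,0,0],
    [0,0,0]
  ],
  "grip": [0,0,0]
}}

```text
time: 24.12
tcp_pos: [0.521, 0.1551, 0.1125]
orientation: [[0.001, 1.0, -0.004], [1.0, -0.001, -0.002], [-0.002, -0.004, -1.0]]
force: [-5.8, -0.2, 4.4]
opening: 0.399
```

Emit:
{"method": "step_arm", "body": {
  "linear": [
    [0,0,0],
    [0,0,0],
    [0,0,0],
    [0,0,0],
    [0,0,0]
  ],
  "rot": [
    [0,0,3],
    [0,0,6],
    [0,0,7],
    [0,0,7],
    [0,0,7]
  ],
  "grip": [0,0,0,0,0]
}}

```text
time: 24.75
tcp_pos: [0.5211, 0.155, 0.1126]
orientation: [[0.504, 0.863, -0.004], [0.863, -0.504, -0.002], [-0.004, -0.002, -1.0]]
force: [-4.7, -0.8, 4.1]
opening: 0.394
```

Emit:
{"method": "step_arm", "body": {
  "linear": [
    [0,0,0],
    [0,0,0],
    [0,0,0],
    [0,0,0],
    [0,0,0]
  ],
  "rot": [
    [0,0,7],
    [0,0,7],
    [0,0,7],
    [0,0,7],
    [0,0,7]
  ],
  "grip": [0,0,0,0,0]
}}

```text
time: 25.38
tcp_pos: [0.5212, 0.1549, 0.1126]
orientation: [[0.909, 0.418, -0.003], [0.418, -0.909, -0.002], [-0.004, 0.001, -1.0]]
force: [-5.0, -2.1, 3.5]
opening: 0.402
```

Emit:
{"method": "step_arm", "body": {
  "linear": [
    [0,0,0],
    [0,0,0],
    [0,0,0],
    [0,0,0],
    [0,0,0]
  ],
  "rot": [
    [0,0,7],
    [0,0,7],
    [0,0,6],
    [0,0,4],
    [0,0,1]
  ],
  "grip": [0,0,0,0,0]
}}

```text
time: 26.0
tcp_pos: [0.5212, 0.1548, 0.1126]
orientation: [[1.0, -0.003, -0.003], [-0.003, -1.0, -0.002], [-0.003, 0.002, -1.0]]
force: [-5.4, -3.1, 3.5]
opening: 0.4
```

Emit:
{"method": "step_arm", "body": {
  "linear": [
    [0,0,0],
    [0,0,0],
    [0,0,0]
  ],
  "rot": [
    [0,0,0],
    [0,0,0],
    [0,0,0]
  ],
  "grip": [0,0,0]
}}

```text
time: 26.38
tcp_pos: [0.5212, 0.1548, 0.1126]
orientation: [[1.0, -0.002, -0.003], [-0.002, -1.0, -0.002], [-0.003, 0.002, -1.0]]
force: [-4.1, -2.6, 3.8]
opening: 0.406
```

```bash
python3 look.py 18; python3 -c "
from h import *
snap('top','t18')
cv2.imwrite('pics/t18c.png',cv2.resize(cv2.imread('pics/t18.png')[200:360,170:420],(800,512)))
print(ctrl.get_obs()['ft_torque'])"
```

```text
26.38 [ 4.2499 28.4344 91.9699 -0.1407 59.7907 94.4186] [0.5212 0.1548 0.1126] 
 [[ 1.     -0.0017 -0.0032]
 [-0.0017 -1.     -0.0024]
 [-0.0032  0.0024 -1.    ]] 0.40579996027244297 [-4.1378 -2.6297  3.7741]
[ 0.11874583  1.02811095 -0.03629718]
```

View pics/t18c.png

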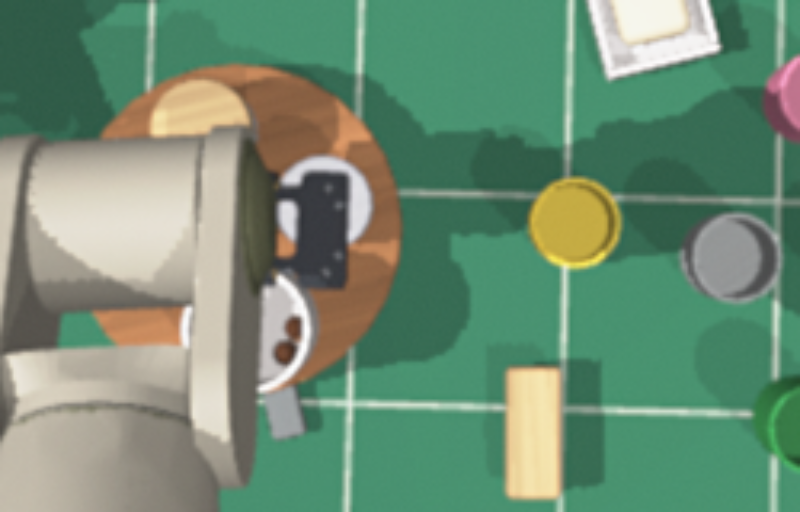

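View pics/w18.png

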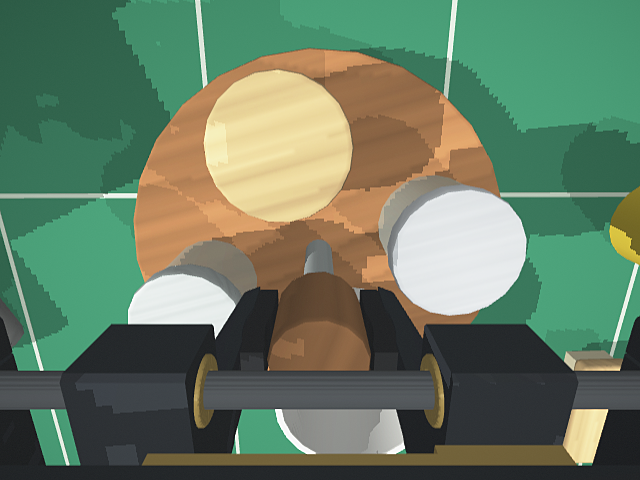

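View pics/s18.png

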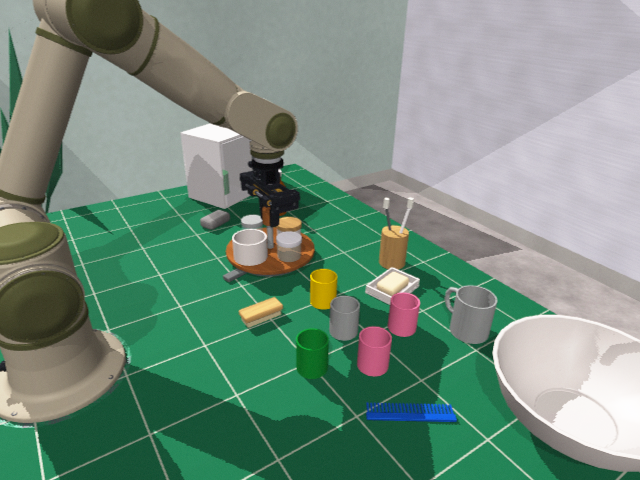

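```bash
python3 - <<'E'
from h import *
w=pts('wrist','w18'); z=w[...,2]; ax=np.array([.5215,.1542])
p=np.load('pics/w18.npz')['p']
for n,(u,v),r in [('yellow lid',(278,146),90),('white',(457,255),80)]:
    m=np.zeros((480,640),bool); m[max(0,v-r):v+r,u-r:u+r]=1; m[285:]=0
    m&=(z>.07)&(z<.1); q=w[m]
    c,rad=cv2.minEnclosingCircle(q[:,:2].astype(np.float32).reshape(-1,1,2)); d=np.array(c)-ax
    print(n,c,rad,np.hypot(*d),np.degrees(np.arctan2(d[1],d[0])))
E
```

```text
yellow lid (0.5872260928153992, 0.17276303470134735) 0.034074027091264725 0.06829718540395276 15.771283156692077
white (0.5400229692459106, 0.08954958617687225) 0.03192303702235222 0.06725159029485192 -74.01247978012621
```

```bash
python3 -c "
from h import *
o=ctrl.get_obs(); print(o['time'],o['opening'],o['qvel']); print(ctrl.close_job())"
```

```text
26.525 0.40543651944276327 [-0.07620429  0.04151001  0.02045483  0.01619266  0.09333591 -0.05561269]
the job is handed in; nothing more can be done
None
```

I poured all five soap nuts into the open jar, put the empty tumbler back upright at its old spot, and turned the caddy about 90° by its knob. I handed the job in at about 26.5 s of the 64 s allowed, with the gripper still closed on the knob.

What the last checks showed:
- **Nuts:** All five were in the jar in the picture taken after the pour. After the turn, the arm hid part of the jar, so I saw only two of them and could not recount all five.
- **Tumbler:** The pictures show it standing upright and let go; I did not measure its angle.
- **Open jar:** It sits at about 195.8°, worked out from the lid opposite it. The tongue measured between 194.4° and 195.4°, so the jar is about 1 to 2 mm off the tongue's line, against a 10 mm limit.
- **Turntable:** The grip was steady at 36 mm, the knob's width, and the arm was still.
- **Other things on the ledge:** I saw no sign that anything had moved, but I did not measure their positions again.

No check failed. The two tongue-angle readings disagreed by about 1°, which doesn't affect the result.

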